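Stack ring current transformers on the test stand's copper post

TASK

Make up the current transformer test stand: thread the larger black ring core down the copper post first, then the smaller ring core, then the steel collar on top, each fully home so that the stack lies flat with no gaps, and both cores' terminal blocks pointing squarely at the terminal strip on the stand's base plate. Lower each part down the post rather than letting it drop, let go of it, and leave the other things on the bench where they are.

Things in the scene. Friction and masses are not known exactly. Their poses are not given: they have to be found in the camera images.
- stand: fixed test stand: aluminium plate 180 x 130 x 16 mm with an upright copper post, 32 mm in diameter, top 114 mm above the bench, its last 10 mm tapering to 18 mm. A grey six-screw terminal strip (110 mm long, 22 mm above the plate) lies across the plate, 103 to 121 mm from the post axis along +x. Origin: post axis, underside of the plate; +x from post to strip, z up
- seat (a point): the point on the post axis at the top of the base plate, 16 mm above the bench, where the large core's underside goes; axes as the stand's. The plate reaches 55 mm behind it and 125 mm ahead (+x)
- large_core: a black flat ring core (ring-type current transformer), outer diameter 100 mm, bore 37 mm, 34 mm high, lying flat, about 320 g, with a radial terminal block sticking out along its own +x: 26 mm wide (y), as high as the ring, ending 90 mm from the bore axis, two brass screws on top. Origin: on the bore axis at the underside; z up.
- large_core_block (a point): the place to grip the large core's terminal block: 70 mm from the bore axis along the core's +x, 23 mm above the core's underside, mid-width of the 26 mm wide block (same axes as the core)
- small_core: a black flat ring core (ring-type current transformer), outer diameter 70 mm, bore 37 mm, 34 mm high, lying flat, about 220 g, with a radial terminal block sticking out along its own +x: 26 mm wide (y), as high as the ring, ending 90 mm from the bore axis, two brass screws on top. Origin: on the bore axis at the underside; z up.
- small_core_block (a point): the place to grip the small core's terminal block: 70 mm from the bore axis along the core's +x, 23 mm above the core's underside, mid-width of the 26 mm wide block (same axes as the core)
- collar: a plain steel collar (thick ring), outer diameter 58 mm, bore 37 mm, 30 mm high, lying flat, about 200 g. Origin: on its axis at the underside; z up. It may be turned either way.
- screwdriver: bystander: a screwdriver lying on the bench
- pen: bystander: an orange pen, 140 mm, lying on the bench
- tape_roll: bystander: a grey roll of tape with a very wide hole, outer diameter 100 mm, hole 76 mm, 24 mm high, lying flat, no terminal block; origin at the centre of its underside
- multimeter: bystander: a grey hand multimeter 150 x 75 x 34 mm lying on its back; origin at the centre of its underside
- mug: bystander: a white mug, 80 mm wide, 95 mm high; origin at the centre of its underside

How it is judged:
By the outcome, as a careful person would: the job done as asked, in the order asked, and still so for the second after the job is handed in, with the robot touching nothing.
It also fails if it takes over 69 s, if anything falls off the work surface, if the arm or the gripper's body presses on something with over 40 N, if the wrist force passes 120 N, or if a joint passes its speed limit or range.

ROBOT

A 7-joint arm with a two-finger parallel gripper is mounted at the origin on the work surface. World frame = base frame: x ahead of the robot, y to its left, z up, the work surface at z = 0. Lengths are in m, angles in rad, forces in N, time in s.
With the tool pointing down it reaches from about 0.425 to 0.825 m from the base axis. Payload 3.6 kg.
Tool frame: the origin (TCP) lies on the mounting face of the last link; the fingertips stand 173 mm ahead of it and the grasp point (between the pads) lies 155 mm ahead of it; z points along the fingers, y is the direction in which the jaws open and shut (so a half turn about z gives the same grasp; the last joint's range is limited). The gripper opens to 85 mm and grips with 20 to 120 N. Pads are 22 mm wide; open, the fingers measure 114 mm over their backs; the gripper's body (76 mm by 85 mm) begins 54 mm behind the grasp point. The pads swing forward as they close: fully open they stand 13 mm farther back than shut.
Start: joints at [-1.325, 0.615, -0.013, 1.423, 0.008, 1.103, -0.04], TCP at [0.174, 0.626, 0.405] pointing down, gripper open.
Joint ranges: [-3.12, 3.12], [-0.3, 2.06], [-1.34, 1.32], [0.26, 2.42], [-1.36, 4.5], [0.01, 1.98], [-2.84, 2.84]. Speed limits (rad/s): [2.79, 2.79, 3.14, 3.14, 3.14, 3.14, 3.14].

INTERFACE

Orientations are given as a 3x3 rotation matrix whose columns are the frame's x, y, z axes.
In Python, from rig import ctrl gives the robot as it stands.
- The arm moves only by the shell command python3 -m pendant 'ROWS' [OPENING] [FORCE]. ROWS is JSON, a list of rows, each an object of numbers: "tx", "ty", "tz": the shift along the tool's x, y, z scaled (see below); "roll": the turn about the tool's z scaled (see below). A call has 1 to 8 rows; each row shifts and turns the commanded pose from where the row before left it, along the tool's axes as they then stand; what a row does not reach is not made up. The controller multiplies each number of a shift by 0.02 m and each number of a turn by 4 degrees. A row lasts 1/10 s, in which the tool goes at most 50 mm and 8.59 degrees, less where a joint would pass 70% of its speed; a pose out of reach is approached as far as the arm can. A call with a number of a shift or a turn outside -1 to 1 is refused whole. A call with a gripper value outside its range is refused whole. OPENING is the opening, from -1 (shut) to 1 (fully open), set as the call begins (- or left out, the last holds). The fingers move at their own pace and stop on an object; FORCE is the grip in N (left out, the last holds). Time passes only in rows, so rows that do not move let the fingers close. It gives the time, the measured TCP pose, the force and the opening at its end, in the units of the state.
- ctrl.read_state(): the state, without advancing time (a new reading comes with each control period).
- ctrl.camera(name): name is "scene" or "top" or "wrist"; returns a dict with "image" (420x560x3 uint8, red, green, blue), "intrinsics" (3x3 intrinsics, pixels), "eye" and "rotation" of the camera in the world. Camera axes: x right, y down, z forward; pixel columns grow to the right and rows downward; lengths in m; the calibration is good to about 2 mm. A picture is of the moment at which its call begins. There is no depth.
- ctrl.finish_job(): hands the job in, once; it reports no verdict.
The state is a dict: "clock": time; "joint_pos": joint angles; "joint_velocities": joint speeds; "effort": joint torques, N m; "position": TCP position; "orientation": TCP orientation; "wrist_force": force on the tool from outside, world axes, zero at the start; "moment": the same for the moment, N m; "finger_gap": finger opening in m.
Only numpy, scipy, OpenCV 4.12 (cv2) and the standard library are available. Lean on these libraries where they do the work, as an engineer would, in place of code of your own. Each camera call takes 0.05 s, during which the arm holds its last target.

## Working session

There is one attempt and no reset: what is moved stays moved. The work goes in short steps, Python scripts to look and compute and a shell command to move; the robot and the scene stay as the last step left them, time stands still between calls to the robot, and variables do not carry over. Pictures are saved under pics/ and viewed, and the job is handed in when it is done.

```bash
ls; mkdir -p pics; python3 - <<'E'
from rig import ctrl
import cv2
s=ctrl.read_state()
for k,v in s.items(): print(k,v)
for n in ("scene","top","wrist"):
    c=ctrl.camera(n); cv2.imwrite(f"pics/{n}0.png",c["image"][:,:,::-1]); print(n,c["intrinsics"],c["eye"],c["rotation"])
E
```

```text
pics
clock 0.0
joint_pos [-1.3254688   0.61592846 -0.01260097  1.42493711  0.00808111  1.10340789
 -0.04039463]
joint_velocities [-6.01129101e-05 -1.11518203e-03 -3.99725873e-04  8.71863062e-04
  9.88649660e-04 -9.67498045e-04  1.90471401e-03]
effort [-3.67960420e-04 -4.69212878e+01  2.59221252e-01 -1.71031809e+01
  9.98142088e-03  9.77821124e-03 -6.78293432e-06]
position [0.17442129 0.62581913 0.40351894]
orientation [[-9.63295544e-01  2.68442243e-01 -6.75990342e-04]
 [ 2.68443093e-01  9.63292189e-01 -2.54264724e-03]
 [-3.13777123e-05 -2.63078569e-03 -9.99996539e-01]]
wrist_force [-0.92743481 -0.60086308 -0.61474578]
moment [0.02238356 0.01768844 0.04522345]
finger_gap 0.0849914166015235
scene [[521.31247173   0.         278.67564815]
 [  0.         521.31247173 209.9620453 ]
 [  0.           0.           1.        ]] [1.56307205 0.31821211 1.16343283] [[-0.31453738  0.66466824 -0.67770374]
 [ 0.94918264  0.22841627 -0.21651405]
 [ 0.01088855 -0.71136639 -0.70273701]]
top [[440.03535189   0.         277.73838899]
 [  0.         440.03535189 212.64124245]
 [  0.           0.           1.        ]] [ 2.86506155e-01 -4.85999129e-04  1.12517099e+00] [[-0.08819279 -0.97602696  0.19898094]
 [-0.99610004  0.08589395 -0.02017294]
 [ 0.00259807 -0.19998403 -0.97979571]]
wrist [[354.31197783   0.         281.31387216]
 [  0.         354.31197783 205.48910946]
 [  0.           0.           1.        ]] [0.10140471 0.64612659 0.37338813] [[ 0.26778525  0.92007899  0.28591209]
 [ 0.96347197 -0.25461797 -0.08301479]
 [-0.00358181  0.29769842 -0.95465325]]
```

View pics/scene0.png

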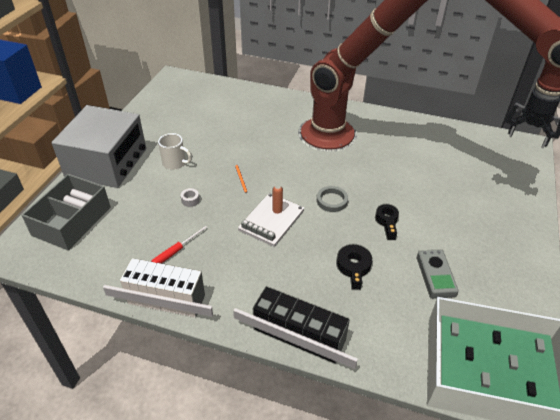

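View pics/top0.png

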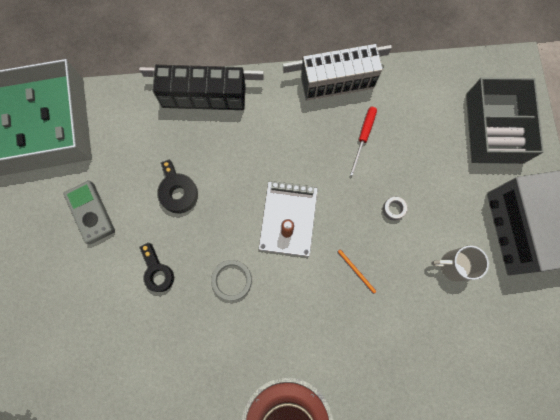

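View pics/wrist0.png

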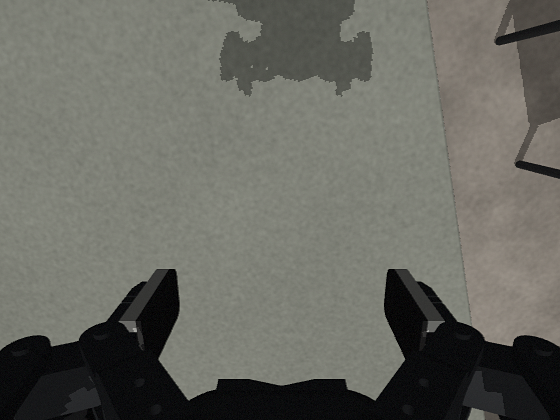

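```bash
cat > h.py <<'E'
import numpy as np, cv2
from rig import ctrl
def ray(c,u,v,z):
    K=c["intrinsics"];d=np.asarray(c["rotation"])@np.linalg.inv(K)@np.array([u,v,1.0]);e=np.asarray(c["eye"])
    return e+d*(z-e[2])/d[2]
def proj(c,P):
    p=np.asarray(c["rotation"]).T@(np.asarray(P,float)-c["eye"]);q=np.asarray(c["intrinsics"])@p;return q[:2]/q[2]
def crop(c,u,v,r,k,name):
    im=c["image"][max(0,v-r):v+r,max(0,u-r):u+r,::-1];cv2.imwrite(name,cv2.resize(im,None,fx=k,fy=k,interpolation=cv2.INTER_CUBIC))
E
python3 - <<'E'
from h import *
c=ctrl.camera("top"); im=c["image"]
t=[]
for (u,v) in [(175,190),(155,268),(288,220),(396,208)]:
    x=im[v-40:v+40,u-40:u+40,::-1]; t.append(cv2.resize(x,(400,300) if 0 else (300,300),interpolation=cv2.INTER_CUBIC))
cv2.imwrite("pics/c1.png",np.vstack([np.hstack(t[:2]),np.hstack(t[2:])]))
for n,u,v,z in [("L",177,190,.034),("S",158,276,.034),("post",288,222,.114),("collar",396,207,.03),("tape",232,281,.02)]: print(n,ray(c,u,v,z))
g=cv2.cvtColor(im,cv2.COLOR_RGB2HSV)
m=((g[:,:,2]<60)).astype(np.uint8)
n,l,s,ce=cv2.connectedComponentsWithStats(m)
for i in range(1,n):
    if s[i,4]>60: print(s[i],ce[i])
br=((g[:,:,0]>12)&(g[:,:,0]<32)&(g[:,:,1]>120)&(g[:,:,2]>90)).astype(np.uint8)
n,l,s,ce=cv2.connectedComponentsWithStats(br)
for i in range(1,n):
    if s[i,4]>2: print('brass',s[i],ce[i])
E
```

```text
L [0.5895175  0.22835178 0.034     ]
S [0.37563938 0.28411235 0.034     ]
post [ 0.46753867 -0.04320966  0.114     ]
collar [ 0.49711193 -0.32457451  0.03      ]
tape [0.34828678 0.10521578 0.02      ]
[301  63  15  35 202] [307.07425743  84.5990099 ]
[ 154   65   92   45 2916] [200.19513032  90.18758573]
[325  76  54  19 448] [350.79464286  85.20089286]
[ 467   81   72   82 1591] [485.77624136 133.9610308 ]
[ 484   80   57   70 1887] [517.48171701 107.91679915]
[316  85   9  12  73] [320.06849315  90.80821918]
[ 41 108   8  13  87] [ 44.65517241 113.55172414]
[ 17 134   9  13  96] [ 20.63541667 139.76041667]
[158 161  38  52 775] [171.76774194 192.08258065]
[ 488  180   52   95 2806] [512.59515324 229.52280827]
[141 244  33  48 685] [156.42189781 271.89927007]
[267 407  43  13 363] [288.01101928 414.09366391]
brass [164 162   5   4  16] [165.9375 163.6875]
brass [166 168   5   4  16] [167.75  169.375]
brass [143 246   5   5  20] [144.75 247.75]
brass [339 250  37  42 147] [356.73469388 270.65306122]
brass [145 252   5   4  18] [147.         253.33333333]
```

View pics/c1.png

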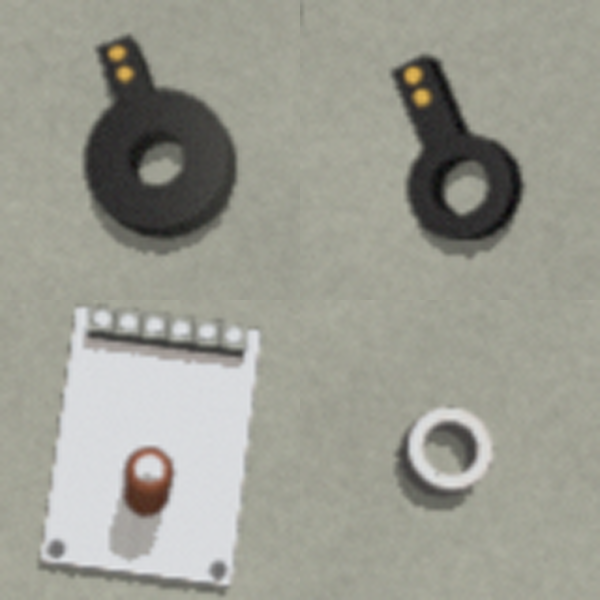

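```bash
python3 - <<'E'
from h import *
c=ctrl.camera("top"); im=c["image"]
g=cv2.cvtColor(im,cv2.COLOR_RGB2HSV)
# plate
x0,y0=230,165
sub=cv2.resize(im[y0:y0+105,x0:x0+120],None,fx=8,fy=8,interpolation=cv2.INTER_CUBIC)
hs=cv2.cvtColor(sub,cv2.COLOR_RGB2HSV)
m=((hs[:,:,2]>175)).astype(np.uint8)
m=cv2.morphologyEx(m,cv2.MORPH_CLOSE,np.ones((9,9)))
cs,_=cv2.findContours(m,cv2.RETR_EXTERNAL,cv2.CHAIN_APPROX_NONE)
k=max(cs,key=cv2.contourArea); h=cv2.convexHull(k)
r=cv2.minAreaRect(h);print(r)
b=cv2.boxPoints(r); px=(b+.5)/8-.5+[x0,y0]
W=np.array([ray(c,*p,.016) for p in px]);print(px,W)
print([np.linalg.norm(W[i]-W[i-1]) for i in range(4)])
# order: determine long axis pointing +x-ish world
e=[W[(i+1)%4]-W[i] for i in range(4)]
ln=max(e,key=np.linalg.norm); ax=ln/np.linalg.norm(ln); ax*=np.sign(ax[0]); print('axis yaw',np.degrees(np.arctan2(ax[1],ax[0])))
print('seat', W.mean(0)-ax*0.035)
# copper
mm=((hs[:,:,0]<14)&(hs[:,:,1]>90)).astype(np.uint8)
cs,_=cv2.findContours(mm,cv2.RETR_EXTERNAL,cv2.CHAIN_APPROX_NONE);k=max(cs,key=cv2.contourArea);print('copper bbox',[a/8 for a in cv2.boundingRect(k)],x0,y0)
def comp(x0,y0,w,hh,f,th):
    sub=cv2.resize(im[y0:y0+hh,x0:x0+w],None,fx=8,fy=8,interpolation=cv2.INTER_CUBIC)
    m=f(cv2.cvtColor(sub,cv2.COLOR_RGB2HSV)).astype(np.uint8)
    cs,hi=cv2.findContours(m,cv2.RETR_CCOMP,cv2.CHAIN_APPROX_NONE)
    k=max(range(len(cs)),key=lambda i:cv2.contourArea(cs[i]))
    o=cs[k]; inner=max([cs[i] for i in range(len(cs)) if hi[0][i][3]==k],key=cv2.contourArea)
    T=lambda q:(q.reshape(-1,2)+.5)/8-.5+[x0,y0]
    return T(o),T(inner)
for n,a in (("L",(150,155,60,65)),("S",(130,235,55,65))):
    o,i=comp(*a,lambda h:h[:,:,2]<75,0)
    scr=[p for p in ([(165.94,163.69),(167.75,169.37)] if n=="L" else [(144.75,247.75),(147,253.33)])]
    sw=np.array([ray(c,*p,.034) for p in scr]);d=sw[0]-sw[1]
    print(n,'screws',sw,'yaw',np.degrees(np.arctan2(d[1],d[0])))
    # inner silhouette: upper-left boundary of hole = bottom edge? fit both
    Wi=np.array([ray(c,*p,.034)[:2] for p in i]); Wo=np.array([ray(c,*p,.034)[:2] for p in o])
    print('inner ext',Wi.min(0),Wi.max(0),'outer',Wo.min(0),Wo.max(0))
o,i=comp(375,190,42,42,lambda h:(h[:,:,2]>165),0)
Wo=np.array([ray(c,*p,.03)[:2] for p in o]).astype(np.float32);Wi=np.array([ray(c,*p,.03)[:2] for p in i]).astype(np.float32)
print('collar',cv2.minEnclosingCircle(Wo),cv2.minEnclosingCircle(Wi))
E
```

```text
((467.993408203125, 429.8642578125), (420.4805908203125, 551.4920043945312), 7.236922264099121)
[[257.64894104 249.17863464]
 [266.33304596 180.79130173]
 [318.47441101 187.41242981]
 [309.79030609 255.79975891]] [[ 0.42225867  0.03561583  0.016     ]
 [ 0.59891622 -0.00114309  0.016     ]
 [ 0.56924495 -0.1348929   0.016     ]
 [ 0.39398942 -0.09406628  0.016     ]]
[np.float64(0.132727543542446), np.float64(0.18044141941289527), np.float64(0.13700144311320098), np.float64(0.17994808852743022)]
axis yaw -11.754383510896957
seat [ 0.46183627 -0.04149153  0.016     ]
copper bbox [51.875, 54.875, 11.75, 17.375] 230 165
L screws [[0.6622573  0.25385388 0.034     ]
 [0.6465315  0.24977923 0.034     ]] yaw 14.526247931040048
inner ext [0.56464443 0.21082458] [0.59579291 0.24374089] outer [0.52838204 0.17780423] [0.67216822 0.27791024]
S screws [[0.44829925 0.31456071 0.034     ]
 [0.43388027 0.30939195 0.034     ]] yaw 19.721178894178664
inner ext [0.35296181 0.26635844] [0.38898671 0.29737841] outer [0.33711397 0.24610478] [0.45956172 0.32707893]
collar ((0.4953729510307312, -0.328611820936203), 0.03397238254547119) ((0.49738961458206177, -0.32412707805633545), 0.01943553052842617)
```

```bash
python3 -m pendant '[{"roll":-1,"tz":0.5},{"roll":-1,"tz":0.5},{"roll":-1,"tz":0.5},{"roll":-1,"tz":0.5},{"roll":-1,"tz":0.5},{"roll":-1,"tz":0.5},{"roll":-1,"tz":0.5},{"roll":-0.75,"tz":0.5}]' 0.3 100
cat >> h.py <<'E'
def to(x,y,z=None,yaw=None):
    s=ctrl.read_state();R=np.asarray(s["orientation"]);p=np.asarray(s["position"])
    d=np.array([x,y,p[2] if z is None else z])-p
    t=R.T@d/0.02
    ty=np.degrees(np.arctan2(R[1,1],R[0,1]))
    print("clock",s["clock"],"pos",p.round(4),"tooly",ty.round(2),"tilt",R[:,2].round(4),"gap",round(s["finger_gap"],4),"F",np.round(s["wrist_force"],1),"M",np.round(s["moment"],2))
    print("units tx ty tz",t.round(2), "roll units", None if yaw is None else round(-(((yaw-ty)+180)%360-180)/4,2))
E
python3 -c "
from h import *
to(.652,.251,.30,105)"
```

```text
clock 0.25 pos [0.1745 0.626  0.4041] tooly 74.43 tilt [-3.0e-04 -1.2e-03 -1.0e+00] gap 0.0855 F [0.3 0.6 0.2] M [ 0.01 -0.   -0.06]
units tx ty tz [-28.03 -11.65   5.22] roll units -7.64validation failed for argument at $[0]...
```

```bash
python3 -m pendant '[{"tx":0,"ty":0,"tz":0.5,"roll":-1},{"tx":0,"ty":0,"tz":0.5,"roll":-1},{"tx":0,"ty":0,"tz":0.5,"roll":-1},{"tx":0,"ty":0,"tz":0.5,"roll":-1},{"tx":0,"ty":0,"tz":0.5,"roll":-1},{"tx":0,"ty":0,"tz":0.5,"roll":-1},{"tx":0,"ty":0,"tz":0.5,"roll":-1},{"tx":0,"ty":0,"tz":0.5,"roll":-0.7}]' 0.3 100
python3 -c "
from h import *
to(.652,.251,.30,105)"; python3 -m pendant --help | head -30
```

```text
clock: 1.05
position: [0.1746, 0.626, 0.3241]
orientation: [[-0.964, -0.265, -0.0], [-0.265, 0.964, -0.0], [0.0, -0.0, -1.0]]
wrist_force: [0.4, 0.7, 1.1]
finger_gap: 0.0555
clock 1.05 pos [0.1746 0.626  0.3241] tooly 105.36 tilt [-1.e-04 -3.e-04 -1.e+00] gap 0.0555 F [0.4 0.7 1.1] M [-0.04  0.02  0.01]
units tx ty tz [-18.05 -24.4    1.21] roll units 0.09invalid input: not JSON, or not a number
```

```bash
for i in 1 2 3; do python3 -m pendant '[{"tx":-0.74,"ty":-1,"tz":0,"roll":0},{"tx":-0.74,"ty":-1,"tz":0,"roll":0},{"tx":-0.74,"ty":-1,"tz":0,"roll":0},{"tx":-0.74,"ty":-1,"tz":0,"roll":0},{"tx":-0.74,"ty":-1,"tz":0,"roll":0},{"tx":-0.74,"ty":-1,"tz":0,"roll":0},{"tx":-0.74,"ty":-1,"tz":0,"roll":0},{"tx":-0.74,"ty":-1,"tz":0,"roll":0}]' | tail -1; done
python3 - <<'E'
from h import *
to(.652,.251,.30,105)
c=ctrl.camera("wrist");cv2.imwrite("pics/w1.png",c["image"][:,:,::-1])
print(c["eye"])
for r in (0,.07,.09):print(r,proj(c,[.584+r*.965,.229+r*.26,.034]))
E
```

```text
finger_gap: 0.0552
finger_gap: 0.0557
finger_gap: 0.0558
clock 3.45 pos [0.644  0.2555 0.3245] tooly 105.22 tilt [-4.e-04 -2.e-04 -1.e+00] gap 0.0558 F [-0.1 -0.  -0.3] M [-0.01 -0.02  0.06]
units tx ty tz [-0.33 -0.32  1.22] roll units 0.06
[0.57092795 0.23537524 0.29426478]
0 [268.1959975  111.51469438]
0.07 [268.91184482 205.51971149]
0.09 [269.09677205 229.80434101]
```

View pics/w1.png

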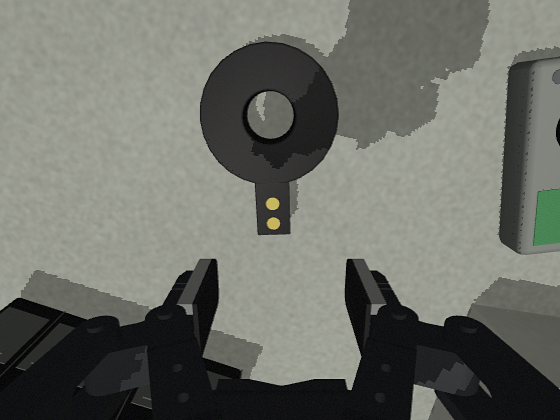

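```bash
cat >> h.py <<'E'
from scipy.optimize import least_squares
def fitc(W,r):
    f=lambda p:np.hypot(W[:,0]-p[0],W[:,1]-p[1])-r
    q=least_squares(f,W.mean(0),loss="soft_l1",f_scale=.0005);return q.x,np.sqrt(np.mean(f(q.x)**2))
def core(c,u,v,R,z=.034,th=75,box=None):
    """outer edge pts of dark ring around pixel(u,v), brass screws"""
    im=c["image"];g=cv2.cvtColor(im,cv2.COLOR_RGB2HSV)
    m=(g[:,:,2]<th).astype(np.uint8)
    m|=((g[:,:,0]>12)&(g[:,:,0]<32)&(g[:,:,1]>110)&(g[:,:,2]>90)).astype(np.uint8)
    cs,hi=cv2.findContours(m,cv2.RETR_CCOMP,cv2.CHAIN_APPROX_NONE)
    for k in range(len(cs)):
        if hi[0][k][3]<0 and cv2.contourArea(cs[k])>300:
            pass
    best=[k for k in range(len(cs)) if hi[0][k][3]<0 and cv2.contourArea(cs[k])>300 and cv2.pointPolygonTest(cs[k],(float(u),float(v)),True)>-3]
    if not best: print("none");return
    o=cs[best[0]].reshape(-1,2)
    W=np.array([ray(c,*p,z)[:2] for p in o])
    c0=ray(c,u,v,z)[:2]
    for _ in range(6):
        d=np.hypot(*(W-c0).T);c0,e=fitc(W[abs(d-R)<.006],R)
    br=((g[:,:,0]>12)&(g[:,:,0]<32)&(g[:,:,1]>110)&(g[:,:,2]>90)).astype(np.uint8)
    n,l,s,ce=cv2.connectedComponentsWithStats(br)
    S=[(ray(c,*ce[i],z)[:2]) for i in range(1,n) if s[i,4]>5]
    S=[p for p in S if .05<np.hypot(*(p-c0))<.095]
    print("outer",c0.round(4),"rms",round(e,4))
    for k in range(len(cs)):
        if hi[0][k][3]==best[0] and cv2.contourArea(cs[k])>100:
            Wi=np.array([ray(c,*p,z)[:2] for p in cs[k].reshape(-1,2)]);print(" hole",[a for a in cv2.minEnclosingCircle(Wi.astype(np.float32))])
    for p in S: print(" screw",p.round(4),"r",np.hypot(*(p-c0)).round(4),"yaw",np.degrees(np.arctan2(*(p-c0)[::-1])).round(2))
    if len(S)>1:
        S=sorted(S,key=lambda p:np.hypot(*(p-c0)));d=S[-1]-S[0];print(" screw line yaw",np.degrees(np.arctan2(d[1],d[0])).round(2))
    return c0
E
python3 - <<'E'
from h import *
c=ctrl.camera("wrist");core(c,225,100,.05)
E
```

```text
outer [0.5881 0.2306] rms 0.0012
 hole [(0.5864047408103943, 0.23041212558746338), 0.01720072142779827]
 screw [0.6491 0.2492] r 0.0638 yaw 16.94
 screw [0.6645 0.2539] r 0.0799 yaw 16.96
 screw line yaw 17.05
```

```bash
python3 -c "
from h import *
to(.655,.2511,.178,107)"
```

```text
clock 3.55 pos [0.6463 0.2516 0.3241] tooly 104.82 tilt [ 0.0024 -0.0041 -1.    ] gap 0.0553 F [ 0.3 -1.1 -0.8] M [-0.02 -0.06  0.05]
units tx ty tz [-0.4 -0.1  7.3] roll units -0.54
```

```bash
python3 - <<'E'
from h import *
c=ctrl.camera("wrist");c0=core(c,225,100,.05)
to(.655,.2511,.178,107)
E
```

```text
outer [0.5881 0.2306] rms 0.0012
 hole [(0.5862123966217041, 0.23049558699131012), 0.017226118594408035]
 screw [0.6492 0.2492] r 0.0638 yaw 16.93
 screw [0.6645 0.2539] r 0.0798 yaw 16.97
 screw line yaw 17.15
clock 3.6 pos [0.6446 0.2539 0.3241] tooly 104.98 tilt [ 2.0e-04 -1.7e-03 -1.0e+00] gap 0.0557 F [-0.7  0.2 -1.3] M [ 0.05 -0.02 -0.04]
units tx ty tz [-0.47 -0.26  7.31] roll units -0.5
```

```bash
python3 -m pendant '[{"tx":-0.47,"ty":-0.26,"tz":0.3,"roll":-0.5},{"tx":0,"ty":0,"tz":1,"roll":0},{"tx":0,"ty":0,"tz":1,"roll":0},{"tx":0,"ty":0,"tz":1,"roll":0},{"tx":0,"ty":0,"tz":1,"roll":0},{"tx":0,"ty":0,"tz":1,"roll":0},{"tx":0,"ty":0,"tz":1,"roll":0},{"tx":0,"ty":0,"tz":0,"roll":0}]'
python3 - <<'E'
from h import *
to(.655,.2511,.178,107)
c=ctrl.camera("wrist");cv2.imwrite("pics/w2.png",c["image"][:,:,::-1])
E
```

```text
clock: 4.4
position: [0.6512, 0.2547, 0.1954]
orientation: [[-0.954, -0.298, -0.008], [-0.298, 0.954, -0.002], [0.008, 0.001, -1.0]]
wrist_force: [-0.1, -0.1, -0.4]
finger_gap: 0.0555
clock 4.4 pos [0.6512 0.2547 0.1954] tooly 107.36 tilt [-0.0077 -0.0018 -1.    ] gap 0.0555 F [-0.1 -0.1 -0.4] M [0.01 0.02 0.06]
units tx ty tz [-0.13 -0.23  0.87] roll units 0.09
```

View pics/w2.png

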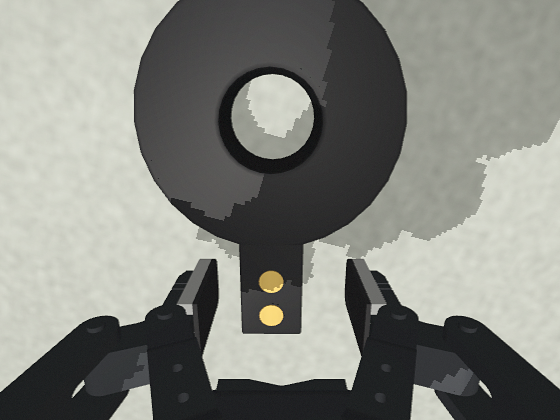

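```bash
python3 -m pendant '[{"tx":-0.12,"ty":-0.22,"tz":0,"roll":0.05},{"tx":0,"ty":0,"tz":0.4,"roll":0},{"tx":0,"ty":0,"tz":0.45,"roll":0},{"tx":0,"ty":0,"tz":0,"roll":0},{"tx":0,"ty":0,"tz":0,"roll":0}]'
python3 - <<'E'
from h import *
to(.655,.2511,.178,107)
c=ctrl.camera("wrist");core(c,180,100,.05)
E
```

```text
clock: 4.95
position: [0.6571, 0.2503, 0.1813]
orientation: [[-0.956, -0.293, -0.001], [-0.293, 0.956, -0.0], [0.001, 0.0, -1.0]]
wrist_force: [1.4, 0.4, -0.1]
finger_gap: 0.0555
clock 4.95 pos [0.6571 0.2503 0.1813] tooly 107.03 tilt [-9.e-04 -2.e-04 -1.e+00] gap 0.0555 F [ 1.4  0.4 -0.1] M [-0.   -0.03 -0.03]
units tx ty tz [0.09 0.07 0.16] roll units 0.01
outer [0.6001 0.2508] rms 0.0027
 hole [(0.5871630311012268, 0.22984400391578674), 0.01498827151954174]
 hole [(0.5965590476989746, 0.22312431037425995), 0.03882336989045143]
 screw [0.6648 0.2541] r 0.0648 yaw 2.96
```

```bash
python3 -m pendant '[{"tx":0,"ty":0,"tz":0.1,"roll":0},{"tx":0,"ty":0,"tz":0,"roll":0},{"tx":0,"ty":0,"tz":0,"roll":0},{"tx":0,"ty":0,"tz":0,"roll":0},{"tx":0,"ty":0,"tz":0,"roll":0},{"tx":0,"ty":0,"tz":0,"roll":0}]' -1 110
python3 - <<'E'
from h import *
to(.655,.2511,.178,107)
c=ctrl.camera("wrist");cv2.imwrite("pics/w3.png",c["image"][:,:,::-1])
E
```

```text
clock: 5.6
position: [0.6574, 0.2506, 0.1801]
orientation: [[-0.956, -0.293, 0.001], [-0.293, 0.956, 0.001], [-0.001, 0.001, -1.0]]
wrist_force: [0.1, 1.9, 2.5]
finger_gap: 0.0242
clock 5.6 pos [0.6574 0.2506 0.1801] tooly 107.04 tilt [ 5.e-04  7.e-04 -1.e+00] gap 0.0242 F [0.1 1.9 2.5] M [ 0.13  0.07 -0.03]
units tx ty tz [0.11 0.06 0.11] roll units 0.01
```

View pics/w3.png

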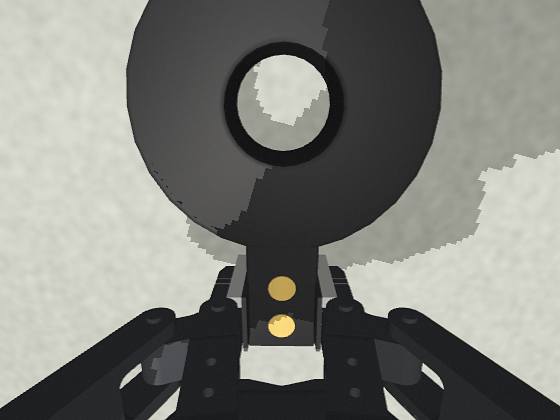

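```bash
cat >> h.py <<'E'
def bore(c,u,v,z,th=32):
    g=cv2.cvtColor(c["image"],cv2.COLOR_RGB2GRAY)
    m=((g<th)).astype(np.uint8)
    cs,hi=cv2.findContours(m,cv2.RETR_EXTERNAL,cv2.CHAIN_APPROX_NONE)
    for k in cs:
        if cv2.contourArea(k)>800 and cv2.pointPolygonTest(k,(float(u),float(v)),False)>0:
            W=np.array([ray(c,*p,z)[:2] for p in k.reshape(-1,2)])
            q,e=fitc(W,.0185);print("bore",q.round(4),"rms",e.round(4),cv2.minEnclosingCircle(W.astype(np.float32)),cv2.boundingRect(k));return q
    print("nobore")
def intool(q,s):
    R=np.asarray(s["orientation"]);p=np.asarray(s["position"]);return R.T@(np.array([q[0],q[1],p[2]])-p)
E
python3 - <<'E'
from h import *
c=ctrl.camera("wrist");s=ctrl.read_state()
for th in (20,26,32):
    q=bore(c,284,104,.034,th)
    if q is not None: print(intool(q,s))
E
```

```text
nobore
bore [0.5884 0.2298] rms 0.0003 ((0.5881792306900024, 0.22982217371463776), 0.018902037292718887) (224, 42, 120, 125)
[ 7.20890188e-02  3.72321859e-04 -5.06901525e-05]
bore [0.5882 0.2299] rms 0.0002 ((0.5881080627441406, 0.23000667989253998), 0.019025662913918495) (224, 42, 120, 125)
[ 7.22421526e-02  4.89555865e-04 -5.07396113e-05]
```

```bash
python3 -m pendant '[{"tx":0,"ty":0,"tz":-0.5,"roll":0},{"tx":0,"ty":0,"tz":-0.8,"roll":0},{"tx":0,"ty":0,"tz":-1,"roll":0},{"tx":0,"ty":0,"tz":-1,"roll":0},{"tx":0,"ty":0,"tz":-1,"roll":0},{"tx":0,"ty":0,"tz":-1,"roll":0},{"tx":0,"ty":0,"tz":-1,"roll":0},{"tx":0,"ty":0,"tz":-0.5,"roll":0}]'
python3 -m pendant '[{"tx":0,"ty":0,"tz":0,"roll":0.9},{"tx":0,"ty":0,"tz":0,"roll":0.9},{"tx":0,"ty":0,"tz":0,"roll":0.9},{"tx":0,"ty":0,"tz":0,"roll":0.9},{"tx":0,"ty":0,"tz":0,"roll":0.9},{"tx":0,"ty":0,"tz":0,"roll":0.9},{"tx":0,"ty":0,"tz":0,"roll":0.9},{"tx":0,"ty":0,"tz":0,"roll":0.9}]'
python3 - <<'E'
from h import *
to(.5323,-.0562,.31,78.25)
c=ctrl.camera("wrist");cv2.imwrite("pics/w4.png",c["image"][:,:,::-1])
E
```

```text
clock: 6.5
position: [0.6577, 0.2501, 0.3187]
orientation: [[-0.956, -0.293, 0.004], [-0.293, 0.956, 0.001], [-0.004, -0.0, -1.0]]
wrist_force: [1.2, 0.4, -3.6]
finger_gap: 0.0242
clock: 7.3
position: [0.657, 0.2499, 0.3154]
orientation: [[-0.978, 0.206, -0.001], [0.206, 0.978, -0.001], [0.001, -0.001, -1.0]]
wrist_force: [0.8, -0.2, -3.0]
finger_gap: 0.0241
clock 7.3 pos [0.657  0.2499 0.3154] tooly 78.09 tilt [-1.2e-03 -9.0e-04 -1.0e+00] gap 0.0241 F [ 0.8 -0.2 -3. ] M [-0.11 -0.25  0.04]
units tx ty tz [  2.94 -16.26   0.29] roll units -0.04
```

View pics/w4.png

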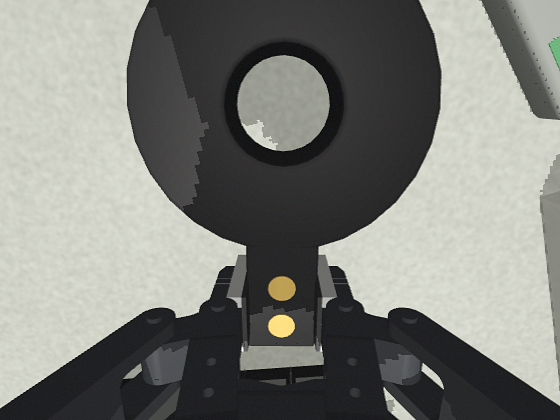

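```bash
for i in 1 2; do python3 -m pendant '[{"tx":0.18,"ty":-1,"tz":0,"roll":0},{"tx":0.18,"ty":-1,"tz":0,"roll":0},{"tx":0.18,"ty":-1,"tz":0,"roll":0},{"tx":0.18,"ty":-1,"tz":0,"roll":0},{"tx":0.18,"ty":-1,"tz":0,"roll":0},{"tx":0.18,"ty":-1,"tz":0,"roll":0},{"tx":0.18,"ty":-1,"tz":0,"roll":0},{"tx":0.18,"ty":-1,"tz":0,"roll":0}]' | head -2; done
python3 -m pendant '[{"tx":0.06,"ty":-0.26,"tz":0,"roll":0},{"tx":0,"ty":0,"tz":0,"roll":0},{"tx":0,"ty":0,"tz":0,"roll":0}]'
python3 - <<'E'
from h import *
to(.5323,-.0562,.31,78.25)
c=ctrl.camera("wrist");cv2.imwrite("pics/w5.png",c["image"][:,:,::-1])
E
```

```text
clock: 8.15
position: [0.5959, 0.0986, 0.3158]
clock: 8.95
position: [0.5352, -0.0521, 0.316]
clock: 9.25
position: [0.5339, -0.0549, 0.3159]
orientation: [[-0.979, 0.202, 0.001], [0.202, 0.979, 0.001], [-0.001, 0.001, -1.0]]
wrist_force: [0.4, 1.1, -4.0]
finger_gap: 0.0247
clock 9.25 pos [ 0.5339 -0.0549  0.3159] tooly 78.33 tilt [ 0.001   0.0012 -1.    ] gap 0.0247 F [ 0.4  1.1 -4. ] M [-0.   -0.22  0.01]
units tx ty tz [ 0.06 -0.08  0.3 ] roll units 0.02
```

View pics/w5.png

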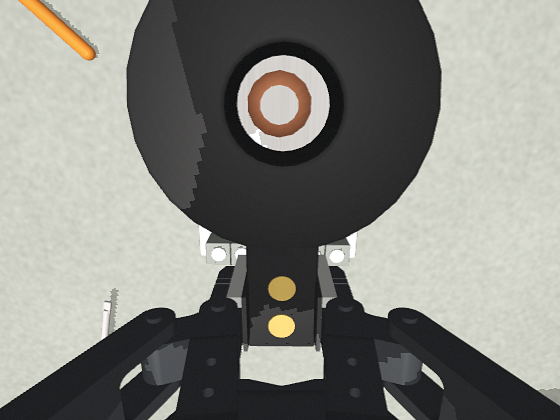

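```bash
cat >> h.py <<'E'
def post(c,u,v,z=.114,sat=60):
    h=cv2.cvtColor(c["image"],cv2.COLOR_RGB2HSV)
    m=((h[:,:,1]>sat)&((h[:,:,0]<16)|(h[:,:,0]>172))).astype(np.uint8)
    cs,hi=cv2.findContours(m,cv2.RETR_CCOMP,cv2.CHAIN_APPROX_NONE)
    for i,k in enumerate(cs):
        if hi[0][i][3]>=0 and cv2.contourArea(k)>60 and cv2.pointPolygonTest(k,(float(u),float(v)),True)>-8:
            M=cv2.moments(k);p=(M["m10"]/M["m00"],M["m01"]/M["m00"])
            W=np.array([ray(c,*q,z)[:2] for q in k.reshape(-1,2)])
            print("post top px",np.round(p,1),ray(c,*p,z)[:2].round(4),"r",cv2.minEnclosingCircle(W.astype(np.float32))[1]);return ray(c,*p,z)[:2]
    print("nopost")
E
python3 - <<'E'
from h import *
c=ctrl.camera("wrist");s=ctrl.read_state()
q=bore(c,284,104,s["position"][2]-.180+.034,28)
p=post(c,279,104)
R=np.asarray(s["orientation"])
print("shift tool units",R.T@np.r_[p-q,0]/.02)
# post outer outline at z=.104 for check
h=cv2.cvtColor(c["image"],cv2.COLOR_RGB2HSV)
m=((h[:,:,1]>60)&((h[:,:,0]<16)|(h[:,:,0]>172))).astype(np.uint8);m[:,:230]=0;m[:40]=0;m[165:]=0;m[:,340:]=0
k=cv2.findNonZero(m);b=cv2.boundingRect(k);print(b,[ray(c,*t,.104)[:2].round(4) for t in [(b[0]+b[2]/2-.5,b[1]+b[3]/2-.5)]])
print(c["eye"])
E
```

```text
bore [ 0.4634 -0.0393] rms 0.0002 ((0.4633121192455292, -0.03931613266468048), 0.018924642354249954) (224, 42, 120, 124)
post top px [278.4 104.5] [ 0.4637 -0.0415] r 0.009549448266625404
shift tool units [-0.03832531 -0.10141212 -0.00010528]
(247, 70, 74, 82) [array([ 0.4672, -0.0397])]
[ 0.45974092 -0.03927308  0.28556974]
```

```bash
python3 - <<'E'
from h import *
c=ctrl.camera("top"); im=cv2.imread("pics/top0.png")[:,:,::-1]
x0,y0=262,178
sub=cv2.resize(im[y0:y0+22,x0:x0+60].copy(),None,fx=10,fy=10,interpolation=cv2.INTER_CUBIC)
cv2.imwrite("pics/strip.png",sub[:,:,::-1])
w=ctrl.camera("wrist");g=cv2.cvtColor(w["image"],cv2.COLOR_RGB2GRAY)
cv2.imwrite("pics/strip2.png",cv2.resize(w["image"][220:275,190:370,::-1],None,fx=4,fy=4,interpolation=cv2.INTER_CUBIC))
E
```

```text
(no output)
```

View pics/strip.png

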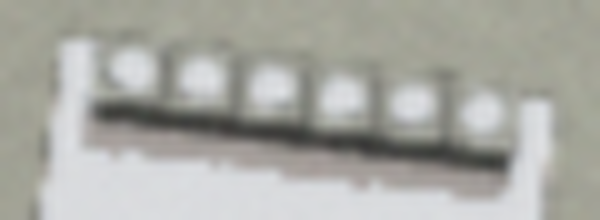

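View pics/strip2.png

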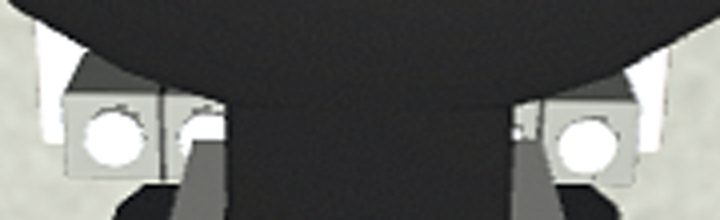

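```bash
python3 - <<'E'
from h import *
w=ctrl.camera("wrist");c=ctrl.camera("top")
for cam,a,b in ((w,(217.9,253.9),(336.4,256.1)),(c,(262+13.15,178+6.55),(262+48.35,178+10.95))):
    A=ray(cam,*a,.038);B=ray(cam,*b,.038);d=A-B;print(A,B,np.linalg.norm(d),"x yaw",np.degrees(np.arctan2(d[1],d[0]))-90)
E
```

```text
[ 0.56334739 -0.11055862  0.038     ] [ 0.58337142 -0.02214459  0.038     ] 0.09065319222930597 x yaw -192.7610805569281
[ 0.58083596 -0.02274219  0.038     ] [ 0.56142354 -0.11115127  0.038     ] 0.09051522803862756 x yaw -12.38419200339716
```

```bash
python3 -m pendant '[{"tx":-0.04,"ty":-0.15,"tz":0.3,"roll":0.2},{"tx":0,"ty":0,"tz":0.3,"roll":0},{"tx":0,"ty":0,"tz":0,"roll":0},{"tx":0,"ty":0,"tz":0,"roll":0}]' | head -2
python3 - <<'E'
from h import *
c=ctrl.camera("wrist");s=ctrl.read_state()
to(.53,-.056,.196,77.5)
q=bore(c,284,104,s["position"][2]-.180+.034,28)
p=post(c,279,104)
if p is not None: print("shift tool units",np.asarray(s["orientation"]).T@np.r_[p-q,0]/.02)
E
```

```text
clock: 9.95
position: [0.5335, -0.0592, 0.3033]
clock 10.0 pos [ 0.5336 -0.0592  0.3035] tooly 77.43 tilt [-3.e-04  1.e-04 -1.e+00] gap 0.0243 F [-0.6  0.3 -3.8] M [-0.05 -0.2  -0.02]
units tx ty tz [0.21 0.12 5.38] roll units -0.02
bore [ 0.4629 -0.043 ] rms 0.0002 ((0.4628908634185791, -0.04300938546657562), 0.01891983300447464) (224, 42, 120, 124)
post top px [286.9 104.6] [ 0.4637 -0.0414] r 0.009479186497628689
shift tool units [-2.09490156e-02  8.42062157e-02 -5.16126058e-06]
```

```bash
python3 -m pendant '[{"tx":-0.02,"ty":0.08,"tz":0,"roll":0},{"tx":0,"ty":0,"tz":0.4,"roll":0},{"tx":0,"ty":0,"tz":0,"roll":0},{"tx":0,"ty":0,"tz":0,"roll":0}]' | head -2
python3 - <<'E'
from h import *
c=ctrl.camera("wrist");s=ctrl.read_state()
to(.53,-.056,.196,77.5)
q=bore(c,284,104,s["position"][2]-.180+.034,28)
p=post(c,284,104)
cv2.imwrite("pics/w6.png",c["image"][:,:,::-1])
if p is not None: print("shift tool units",np.asarray(s["orientation"]).T@np.r_[p-q,0]/.02)
E
```

```text
clock: 10.4
position: [0.5342, -0.0577, 0.2953]
clock 10.45 pos [ 0.5343 -0.0578  0.2955] tooly 77.43 tilt [-4.e-04 -1.e-04 -1.e+00] gap 0.024 F [-0.5 -0.7 -2.6] M [-0.06 -0.2   0.  ]
units tx ty tz [0.23 0.04 4.98] roll units -0.02
bore [ 0.4636 -0.0415] rms 0.0002 ((0.46358442306518555, -0.04147469252347946), 0.018909627571702003) (224, 42, 120, 124)
post top px [283.1 104.2] [ 0.4637 -0.0415] r 0.00944363884627819
shift tool units [-4.59771566e-03  1.36176760e-03 -2.11620287e-06]
```

```bash
python3 -m pendant '[{"tx":0,"ty":0,"tz":0.5,"roll":0},{"tx":0,"ty":0,"tz":0.5,"roll":0},{"tx":0,"ty":0,"tz":0.5,"roll":0},{"tx":0,"ty":0,"tz":0.5,"roll":0}]' | sed -n '2p;4p'
python3 -m pendant '[{"tx":0,"ty":0,"tz":0.5,"roll":0},{"tx":0,"ty":0,"tz":0.5,"roll":0},{"tx":0,"ty":0,"tz":0.5,"roll":0},{"tx":0,"ty":0,"tz":0.5,"roll":0},{"tx":0,"ty":0,"tz":0.4,"roll":0},{"tx":0,"ty":0,"tz":0.2,"roll":0},{"tx":0,"ty":0,"tz":0,"roll":0}]'
python3 - <<'E'
from h import *
to(.5343,-.0577,.196,77.5)
c=ctrl.camera("wrist")
cv2.imwrite("pics/w7.png",c["image"][:,:,::-1])
E
```

```text
position: [0.5341, -0.0577, 0.2544]
wrist_force: [-0.5, 0.1, -3.0]
clock: 11.55
position: [0.5342, -0.0577, 0.2031]
orientation: [[-0.976, 0.218, -0.001], [0.218, 0.976, 0.0], [0.001, -0.0, -1.0]]
wrist_force: [0.4, -0.0, -2.6]
finger_gap: 0.0244
clock 11.55 pos [ 0.5342 -0.0577  0.2031] tooly 77.43 tilt [-1.1e-03  1.0e-04 -1.0e+00] gap 0.0244 F [ 0.4 -0.  -2.6] M [ 0.03 -0.18  0.03]
units tx ty tz [-0.01  0.    0.35] roll units -0.02
```

View pics/w7.png

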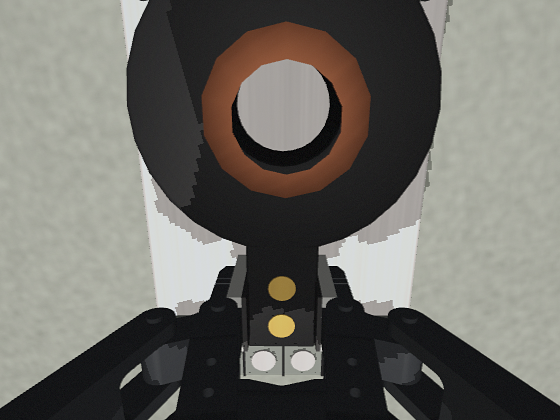

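```bash
python3 -m pendant '[{"tx":0,"ty":0,"tz":0.12,"roll":0},{"tx":0,"ty":0,"tz":0.1,"roll":0},{"tx":0,"ty":0,"tz":0.1,"roll":0},{"tx":0,"ty":0,"tz":0,"roll":0},{"tx":0,"ty":0,"tz":0,"roll":0}]'
python3 -m pendant '[{"tx":0,"ty":0,"tz":0.05,"roll":0},{"tx":0,"ty":0,"tz":0,"roll":0}]'
```

```text
clock: 12.1
position: [0.5343, -0.0578, 0.1973]
orientation: [[-0.976, 0.218, 0.0], [0.218, 0.976, -0.0], [-0.0, -0.0, -1.0]]
wrist_force: [0.3, 0.1, -3.5]
finger_gap: 0.0243
clock: 12.3
position: [0.5344, -0.0577, 0.1963]
orientation: [[-0.976, 0.218, 0.0], [0.218, 0.976, -0.0], [-0.0, -0.0, -1.0]]
wrist_force: [0.1, -0.4, -1.9]
finger_gap: 0.0243
```

```bash
python3 -m pendant '[{"tx":0,"ty":0,"tz":0.05,"roll":0},{"tx":0,"ty":0,"tz":0,"roll":0}]'
python3 -m pendant '[{"tx":0,"ty":0,"tz":0.05,"roll":0},{"tx":0,"ty":0,"tz":0,"roll":0}]'
```

```text
clock: 12.5
position: [0.5344, -0.0578, 0.196]
orientation: [[-0.976, 0.218, 0.0], [0.218, 0.976, -0.0], [-0.0, -0.0, -1.0]]
wrist_force: [-0.4, -0.8, 3.4]
finger_gap: 0.0241
clock: 12.7
position: [0.5344, -0.0577, 0.196]
orientation: [[-0.976, 0.218, 0.001], [0.218, 0.976, -0.0], [-0.001, -0.0, -1.0]]
wrist_force: [-2.6, 1.0, 10.9]
finger_gap: 0.0243
```

```bash
python3 -m pendant '[{"tx":0,"ty":0,"tz":-0.05,"roll":0},{"tx":0,"ty":0,"tz":0,"roll":0},{"tx":0,"ty":0,"tz":0,"roll":0},{"tx":0,"ty":0,"tz":0,"roll":0}]' 0.3 | tail -2
python3 -m pendant '[{"tx":0,"ty":0,"tz":-0.5,"roll":0},{"tx":0,"ty":0,"tz":-1,"roll":0},{"tx":0,"ty":0,"tz":-1,"roll":0},{"tx":0,"ty":0,"tz":-1,"roll":0},{"tx":0,"ty":0,"tz":-1,"roll":0},{"tx":0,"ty":0,"tz":-1,"roll":0},{"tx":0,"ty":0,"tz":-0.9,"roll":0},{"tx":0,"ty":0,"tz":0,"roll":0}]'
python3 - <<'E'
from h import *
to(.44,.31,.32,110)
c=ctrl.camera("wrist")
cv2.imwrite("pics/w8.png",c["image"][:,:,::-1])
E
```

```text
wrist_force: [0.2, 0.0, -0.1]
finger_gap: 0.0556
clock: 13.9
position: [0.5351, -0.0578, 0.3262]
orientation: [[-0.976, 0.218, 0.006], [0.218, 0.976, -0.001], [-0.006, 0.001, -1.0]]
wrist_force: [-0.8, -0.3, -0.8]
finger_gap: 0.0555
clock 13.9 pos [ 0.5351 -0.0578  0.3262] tooly 77.42 tilt [ 6.2e-03 -5.0e-04 -1.0e+00] gap 0.0555 F [-0.8 -0.3 -0.8] M [-0.   -0.03  0.04]
units tx ty tz [ 8.65 16.91  0.27] roll units -8.14
```

View pics/w8.png

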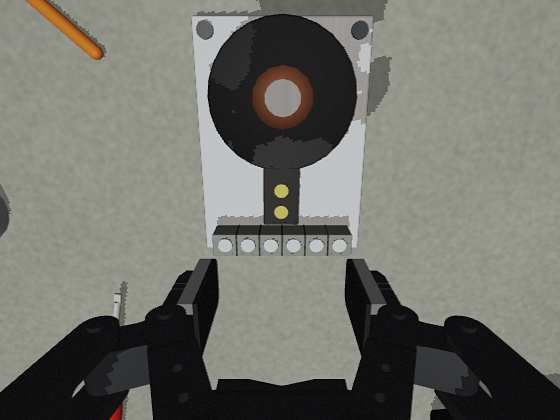

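```bash
python3 -m pendant '[{"tx":0,"ty":0,"tz":0,"roll":-1},{"tx":0,"ty":0,"tz":0,"roll":-1},{"tx":0,"ty":0,"tz":0,"roll":-1},{"tx":0,"ty":0,"tz":0,"roll":-1},{"tx":0,"ty":0,"tz":0,"roll":-1},{"tx":0,"ty":0,"tz":0,"roll":-1},{"tx":0,"ty":0,"tz":0,"roll":-1},{"tx":0,"ty":0,"tz":0,"roll":-1}]' | head -1
python3 - <<'E'
from h import *
to(.44,.31,.32,110)
E
```

```text
clock: 14.75
clock 14.75 pos [ 0.5338 -0.0578  0.3221] tooly 109.6 tilt [-2.7e-03  2.0e-04 -1.0e+00] gap 0.0555 F [-0.4 -0.8 -0.3] M [-0.04  0.07  0.  ]
units tx ty tz [-1.75 18.9   0.12] roll units -0.1
```

```bash
for i in 1 2; do python3 -m pendant '[{"tx":-0.09,"ty":1,"tz":0,"roll":0},{"tx":-0.09,"ty":1,"tz":0,"roll":0},{"tx":-0.09,"ty":1,"tz":0,"roll":0},{"tx":-0.09,"ty":1,"tz":0,"roll":0},{"tx":-0.09,"ty":1,"tz":0,"roll":0},{"tx":-0.09,"ty":1,"tz":0,"roll":0},{"tx":-0.09,"ty":1,"tz":0,"roll":0},{"tx":-0.09,"ty":1,"tz":0,"roll":0}]' | head -2; done
python3 -m pendant '[{"tx":-0.1,"ty":1,"tz":0,"roll":-0.1},{"tx":-0.1,"ty":1,"tz":0,"roll":0},{"tx":-0.1,"ty":0.9,"tz":0,"roll":0},{"tx":0,"ty":0,"tz":0,"roll":0},{"tx":0,"ty":0,"tz":0,"roll":0}]' | head -2
python3 - <<'E'
from h import *
to(.44,.31,.32,110)
c=ctrl.camera("wrist")
cv2.imwrite("pics/w9.png",c["image"][:,:,::-1])
q=ray(c,281,100,.034);print(q)
E
```

```text
clock: 15.55
position: [0.494, 0.0985, 0.3222]
clock: 16.35
position: [0.4544, 0.2541, 0.3222]
clock: 16.85
position: [0.441, 0.3096, 0.3224]
clock 16.85 pos [0.441  0.3096 0.3224] tooly 109.86 tilt [-0.0016 -0.002  -1.    ] gap 0.0551 F [-0.1 -0.4  0.4] M [-0.02 -0.01  0.02]
units tx ty tz [0.04 0.03 0.12] roll units -0.04
[0.37240612 0.28375694 0.034     ]
```

View pics/w9.png

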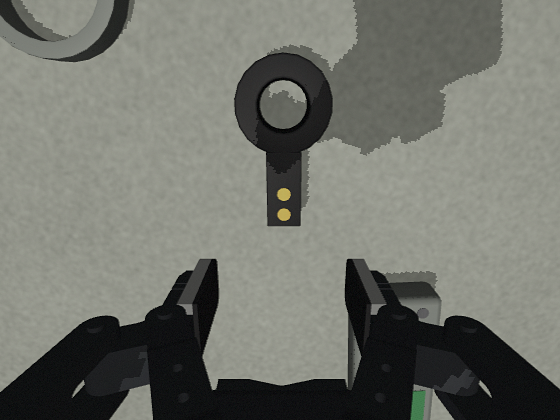

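```bash
python3 - <<'E'
from h import *
c=ctrl.camera("wrist");c0=core(c,245,104,.035)
S=[]
to(.44,.31,.178,110)
s=ctrl.read_state()
for p in ((348,295),(365,282),(440,292)):
    print(intool(ray(c,*p,.034),s), ray(c,*p,.034))
E
```

```text
outer [0.376  0.2867] rms 0.0012
 hole [(0.374807208776474, 0.28614217042922974), 0.017155960202217102]
 screw [0.4358 0.3086] r 0.0637 yaw 20.08
 screw [0.4509 0.3142] r 0.0798 yaw 20.11
 screw line yaw 20.27
clock 16.95 pos [0.4416 0.3087 0.3227] tooly 109.72 tilt [-7.0e-04 -2.1e-03 -1.0e+00] gap 0.0557 F [-0.5 -0.8 -1.1] M [-0.03 -0.05 -0.06]
units tx ty tz [0.04 0.1  7.24] roll units -0.07
[-0.08127527  0.0547503  -0.00020834] [0.49966008 0.38764786 0.034     ]
[-0.06916894  0.06795207 -0.00021402] [0.48380988 0.39599179 0.034     ]
[-0.07823504  0.13042203 -0.00033413] [0.47127079 0.45785838 0.034     ]
```

```bash
python3 -m pendant '[{"tx":0.03,"ty":0.1,"tz":0.2,"roll":-0.09},{"tx":0,"ty":0,"tz":1,"roll":0},{"tx":0,"ty":0,"tz":1,"roll":0},{"tx":0,"ty":0,"tz":1,"roll":0},{"tx":0,"ty":0,"tz":1,"roll":0},{"tx":0,"ty":0,"tz":1,"roll":0},{"tx":0,"ty":0,"tz":0.9,"roll":0},{"tx":0,"ty":0,"tz":0,"roll":0}]'
python3 - <<'E'
from h import *
to(.4417,.3108,.178,110.15)
c=ctrl.camera("wrist")
cv2.imwrite("pics/w10.png",c["image"][:,:,::-1])
bore(c,284,104,.034,28)
E
```

```text
clock: 17.75
position: [0.4394, 0.3106, 0.199]
orientation: [[-0.939, -0.344, -0.004], [-0.344, 0.939, -0.004], [0.005, -0.002, -1.0]]
wrist_force: [-0.8, -0.9, 0.9]
finger_gap: 0.0553
clock 17.75 pos [0.4394 0.3106 0.199 ] tooly 110.14 tilt [-0.0042 -0.0038 -1.    ] gap 0.0553 F [-0.8 -0.9  0.9] M [-0.03  0.03  0.  ]
units tx ty tz [-0.12 -0.03  1.05] roll units -0.0
bore [0.3756 0.2866] rms 0.0002 ((0.3755209147930145, 0.2867110073566437), 0.019154030829668045) (231, 65, 103, 105)
```

View pics/w10.png

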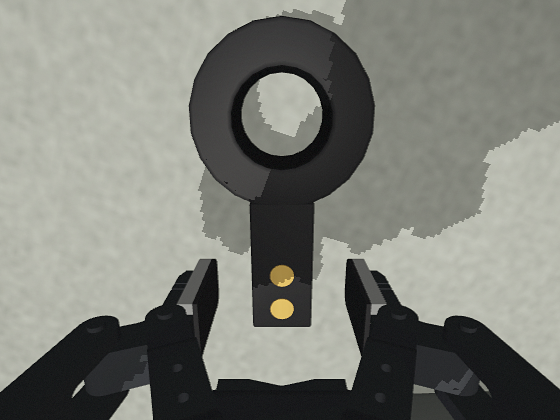

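```bash
python3 -m pendant '[{"tx":-0.08,"ty":0,"tz":0.4,"roll":0},{"tx":0,"ty":0,"tz":0.5,"roll":0},{"tx":0,"ty":0,"tz":0,"roll":0},{"tx":0,"ty":0,"tz":0,"roll":0}]'|head -2
python3 -m pendant '[{"tx":0,"ty":0,"tz":0,"roll":0},{"tx":0,"ty":0,"tz":0,"roll":0},{"tx":0,"ty":0,"tz":0,"roll":0},{"tx":0,"ty":0,"tz":0,"roll":0},{"tx":0,"ty":0,"tz":0,"roll":0}]' -1 110
python3 - <<'E'
from h import *
to(.4417,.3108,.178,110.15)
c=ctrl.camera("wrist");s=ctrl.read_state()
cv2.imwrite("pics/w11.png",c["image"][:,:,::-1])
for th in (26,30):
  q=bore(c,284,104,.034,th)
  if q is not None: print(intool(q,s))
E
```

```text
clock: 18.2
position: [0.4414, 0.3124, 0.1832]
clock: 18.7
position: [0.4416, 0.3125, 0.1841]
orientation: [[-0.938, -0.345, 0.001], [-0.345, 0.938, 0.0], [-0.001, -0.0, -1.0]]
wrist_force: [-1.3, -1.3, 5.4]
finger_gap: 0.0242
clock 18.7 pos [0.4416 0.3125 0.1841] tooly 110.2 tilt [ 1.e-03  3.e-04 -1.e+00] gap 0.0242 F [-1.3 -1.3  5.4] M [-0.23  0.13  0.02]
units tx ty tz [ 0.02 -0.08  0.3 ] roll units 0.01
bore [0.3754 0.2871] rms 0.0002 ((0.3753860890865326, 0.2871752083301544), 0.018955428153276443) (222, 48, 116, 120)
[ 7.08894653e-02 -1.00092445e-03 -6.61618436e-05]
bore [0.3754 0.2871] rms 0.0002 ((0.3753606975078583, 0.287227600812912), 0.019053518772125244) (222, 48, 116, 120)
[ 7.08962834e-02 -9.54114923e-04 -6.61705219e-05]
```

View pics/w11.png

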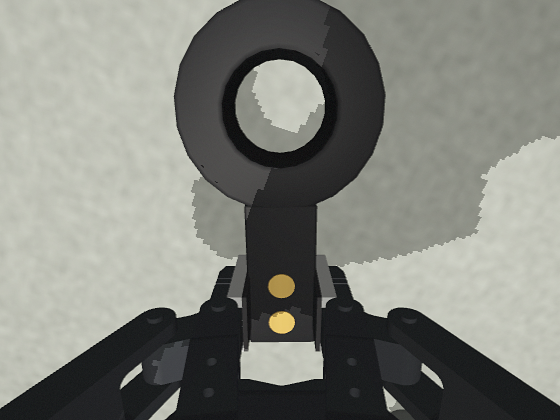

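```bash
python3 -m pendant '[{"tx":0,"ty":0,"tz":-0.5,"roll":0},{"tx":0,"ty":0,"tz":-0.85,"roll":0},{"tx":0,"ty":0,"tz":-1,"roll":0},{"tx":0,"ty":0,"tz":-1,"roll":0},{"tx":0,"ty":0,"tz":-1,"roll":0},{"tx":0,"ty":0,"tz":-1,"roll":0},{"tx":0,"ty":0,"tz":-1,"roll":0},{"tx":0,"ty":0,"tz":-0.4,"roll":0}]'|head -2
python3 -m pendant '[{"tx":0,"ty":0,"tz":0,"roll":1},{"tx":0,"ty":0,"tz":0,"roll":1},{"tx":0,"ty":0,"tz":0,"roll":1},{"tx":0,"ty":0,"tz":0,"roll":1},{"tx":0,"ty":0,"tz":0,"roll":1},{"tx":0,"ty":0,"tz":0,"roll":1},{"tx":0,"ty":0,"tz":0,"roll":1},{"tx":0,"ty":0,"tz":0,"roll":1}]' | head -2
python3 - <<'E'
from h import *
to(.5331,-.0558,.319,77.5)
E
```

```text
clock: 19.55
position: [0.4415, 0.3127, 0.3202]
clock: 20.35
position: [0.441, 0.3122, 0.3176]
clock 20.35 pos [0.441  0.3122 0.3176] tooly 78.04 tilt [-0.0015 -0.0011 -1.    ] gap 0.0237 F [ 0.6 -0.4 -1.8] M [ 0.02 -0.11 -0.  ]
units tx ty tz [ -8.32 -17.05  -0.06] roll units 0.13
```

```bash
for i in 1 2; do python3 -m pendant '[{"tx":-0.49,"ty":-1,"tz":0,"roll":0},{"tx":-0.49,"ty":-1,"tz":0,"roll":0},{"tx":-0.49,"ty":-1,"tz":0,"roll":0},{"tx":-0.49,"ty":-1,"tz":0,"roll":0},{"tx":-0.49,"ty":-1,"tz":0,"roll":0},{"tx":-0.49,"ty":-1,"tz":0,"roll":0},{"tx":-0.49,"ty":-1,"tz":0,"roll":0},{"tx":-0.49,"ty":-1,"tz":0,"roll":0}]' | head -2; done
python3 -m pendant '[{"tx":-0.5,"ty":-0.9,"tz":0,"roll":0.14},{"tx":0,"ty":0,"tz":0,"roll":0},{"tx":0,"ty":0,"tz":0,"roll":0},{"tx":0,"ty":0,"tz":0,"roll":0}]' | head -2
python3 - <<'E'
from h import *
to(.5331,-.0558,.319,77.5)
c=ctrl.camera("wrist");s=ctrl.read_state()
cv2.imwrite("pics/w12.png",c["image"][:,:,::-1])
q=bore(c,284,104,s["position"][2]-.184+.034,28)
p=post(c,284,104)
if p is not None: print("shift tool units",np.asarray(s["orientation"]).T@np.r_[p-q,0]/.02)
E
```

```text
clock: 21.15
position: [0.4852, 0.1388, 0.3177]
clock: 21.95
position: [0.5292, -0.0337, 0.3177]
clock: 22.35
position: [0.5351, -0.0512, 0.3179]
clock 22.35 pos [ 0.5351 -0.0512  0.3179] tooly 77.74 tilt [-0.0012  0.0012 -1.    ] gap 0.0237 F [ 0.8  0.1 -2. ] M [ 0.01 -0.09 -0.03]
units tx ty tz [ 0.05 -0.25 -0.05] roll units 0.06
bore [ 0.4654 -0.0367] rms 0.0003 ((0.4654538631439209, -0.03671180456876755), 0.019120927900075912) (222, 48, 116, 120)
post top px [269.3 104.3] [ 0.4637 -0.0415] r 0.009510534815490246
shift tool units [ 3.27574007e-02 -2.52631567e-01 -1.71982286e-04]
```

View pics/w12.png

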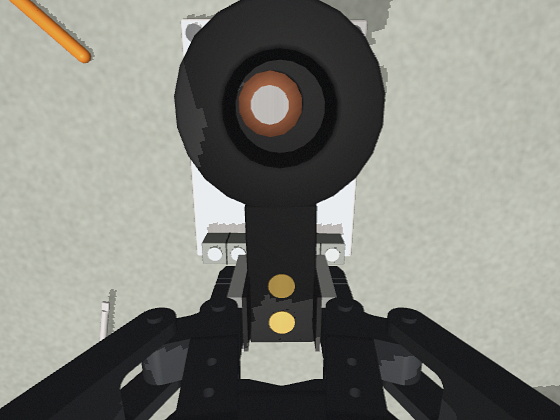

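```bash
python3 -m pendant '[{"tx":0.03,"ty":-0.22,"tz":0.3,"roll":0.04},{"tx":0,"ty":0,"tz":0.3,"roll":0},{"tx":0,"ty":0,"tz":0,"roll":0},{"tx":0,"ty":0,"tz":0,"roll":0},{"tx":0,"ty":0,"tz":0,"roll":0}]' | head -2
cat > al.py <<'E'
from h import *
import sys
dz=float(sys.argv[1])
to(.5331,-.0558,.23,77.5)
c=ctrl.camera("wrist");s=ctrl.read_state()
q=bore(c,284,104,s["position"][2]-dz+.034,28)
p=post(c,284,104)
if p is not None: print("shift tool units",(np.asarray(s["orientation"]).T@np.r_[p-q,0]/.02).round(3))
E
python3 al.py .184
```

```text
clock: 22.9
position: [0.5341, -0.0566, 0.3064]
clock 22.9 pos [ 0.5341 -0.0566  0.3064] tooly 77.48 tilt [ 2.e-04  0.e+00 -1.e+00] gap 0.0239 F [-0.2 -0.1 -1.7] M [-0.07 -0.06  0.02]
units tx ty tz [0.06 0.03 3.82] roll units -0.01
bore [ 0.4646 -0.0419] rms 0.0003 ((0.4646484851837158, -0.04200653359293938), 0.019058480858802795) (222, 48, 116, 120)
post top px [280.5 103.9] [ 0.4637 -0.0415] r 0.009419077076017857
shift tool units [ 0.052  0.012 -0.   ]
```

```bash
python3 -m pendant '[{"tx":0.05,"ty":0.01,"tz":0,"roll":0},{"tx":0,"ty":0,"tz":0.35,"roll":0},{"tx":0,"ty":0,"tz":0,"roll":0},{"tx":0,"ty":0,"tz":0,"roll":0}]' | head -2
python3 al.py .184
```

```text
clock: 23.35
position: [0.5329, -0.0563, 0.299]
clock 23.35 pos [ 0.5329 -0.0563  0.299 ] tooly 77.47 tilt [-9.e-04 -0.e+00 -1.e+00] gap 0.0242 F [ 0.  -0.2 -1.2] M [-0.03 -0.11 -0.04]
units tx ty tz [-0.01  0.03  3.45] roll units -0.01
bore [ 0.4633 -0.0417] rms 0.0003 ((0.4632890820503235, -0.041642043739557266), 0.019055552780628204) (222, 48, 116, 120)
post top px [280.6 107.7] [ 0.4637 -0.0414] r 0.009442747570574284
shift tool units [-0.015  0.014 -0.   ]
```

```bash
python3 -m pendant '[{"tx":-0.01,"ty":0.01,"tz":0.4,"roll":0},{"tx":0,"ty":0,"tz":0.4,"roll":0},{"tx":0,"ty":0,"tz":0.4,"roll":0},{"tx":0,"ty":0,"tz":0.4,"roll":0}]' | sed -n '2p;4p'
python3 -m pendant '[{"tx":0,"ty":0,"tz":0.4,"roll":0},{"tx":0,"ty":0,"tz":0.4,"roll":0},{"tx":0,"ty":0,"tz":0.3,"roll":0},{"tx":0,"ty":0,"tz":0.15,"roll":0},{"tx":0,"ty":0,"tz":0,"roll":0},{"tx":0,"ty":0,"tz":0,"roll":0}]'
python3 - <<'E'
from h import *
to(.5343,-.0577,.234,77.5)
c=ctrl.camera("wrist")
cv2.imwrite("pics/w13.png",c["image"][:,:,::-1])
E
```

```text
position: [0.5331, -0.0561, 0.2663]
wrist_force: [0.4, -0.1, -2.9]
clock: 24.4
position: [0.5334, -0.0561, 0.2425]
orientation: [[-0.976, 0.217, 0.0], [0.217, 0.976, -0.0], [-0.0, 0.0, -1.0]]
wrist_force: [-0.1, -1.5, -2.3]
finger_gap: 0.0237
clock 24.4 pos [ 0.5334 -0.0561  0.2425] tooly 77.48 tilt [ 4.e-04 -1.e-04 -1.e+00] gap 0.0237 F [-0.1 -1.5 -2.3] M [ 0.   -0.1   0.01]
units tx ty tz [-0.06 -0.07  0.42] roll units -0.01
```

View pics/w13.png

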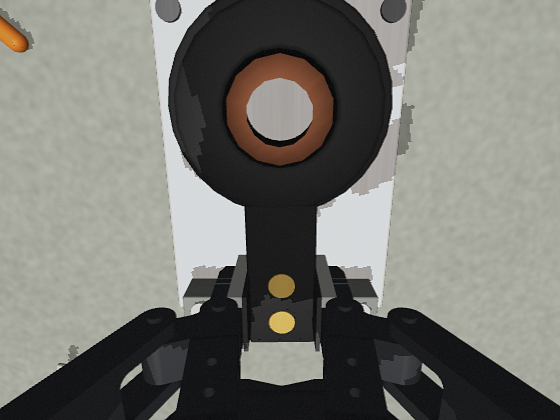

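```bash
python3 -m pendant '[{"tx":0,"ty":0,"tz":0.1,"roll":0},{"tx":0,"ty":0,"tz":0.1,"roll":0},{"tx":0,"ty":0,"tz":0.1,"roll":0},{"tx":0,"ty":0,"tz":0.05,"roll":0},{"tx":0,"ty":0,"tz":0,"roll":0},{"tx":0,"ty":0,"tz":0,"roll":0}]' | sed -n '2p;4p'
python3 -m pendant '[{"tx":0,"ty":0,"tz":0.05,"roll":0},{"tx":0,"ty":0,"tz":0,"roll":0},{"tx":0,"ty":0,"tz":0,"roll":0}]'| sed -n '2p;4p'
```

```text
position: [0.5333, -0.0561, 0.2353]
wrist_force: [-0.6, -0.1, -2.2]
position: [0.5333, -0.0561, 0.2343]
wrist_force: [0.2, 0.2, -1.8]
```

```bash
python3 -m pendant '[{"tx":0,"ty":0,"tz":0.05,"roll":0},{"tx":0,"ty":0,"tz":0,"roll":0}]' | sed -n '2p;4p'
python3 -m pendant '[{"tx":0,"ty":0,"tz":0.05,"roll":0},{"tx":0,"ty":0,"tz":0,"roll":0}]'| sed -n '2p;4p'
```

```text
position: [0.5333, -0.0561, 0.2341]
wrist_force: [-1.0, -0.2, 4.1]
position: [0.5333, -0.0561, 0.234]
wrist_force: [-3.8, 0.3, 11.7]
```

```bash
python3 -m pendant '[{"tx":0,"ty":0,"tz":-0.05,"roll":0},{"tx":0,"ty":0,"tz":0,"roll":0},{"tx":0,"ty":0,"tz":0,"roll":0},{"tx":0,"ty":0,"tz":0,"roll":0}]' 0.3 | tail -2
python3 -m pendant '[{"tx":0,"ty":0,"tz":-0.5,"roll":0},{"tx":0,"ty":0,"tz":-1,"roll":0},{"tx":0,"ty":0,"tz":-1,"roll":0},{"tx":0,"ty":0,"tz":-1,"roll":0},{"tx":0,"ty":0,"tz":-1,"roll":0},{"tx":0,"ty":0,"tz":0,"roll":0}]' 0.75 | sed -n '2p;5p'
python3 - <<'E'
from h import *
to(.497,-.3255,.32,77)
c=ctrl.camera("wrist")
cv2.imwrite("pics/w14.png",c["image"][:,:,::-1])
E
```

```text
wrist_force: [-0.2, -0.4, 0.3]
finger_gap: 0.0553
position: [0.5342, -0.0562, 0.3265]
finger_gap: 0.0749
clock 26.75 pos [ 0.5342 -0.0562  0.3265] tooly 77.46 tilt [ 6.7e-03 -5.0e-04 -1.0e+00] gap 0.0749 F [ 1.6 -0.6  0.2] M [-0.01 -0.03 -0.01]
units tx ty tz [ -1.11 -13.55   0.32] roll units 0.12
```

View pics/w14.png

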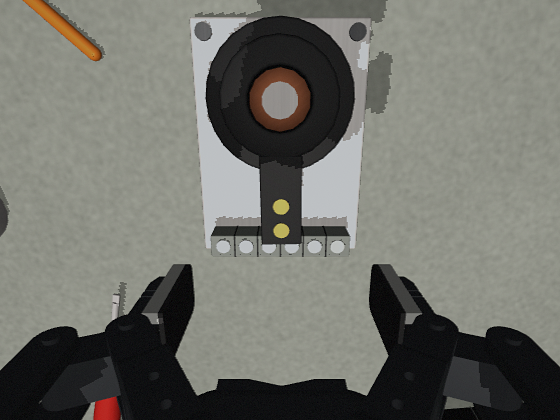

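```bash
python3 -m pendant '[{"tx":-0.08,"ty":-1,"tz":0,"roll":0},{"tx":-0.08,"ty":-1,"tz":0,"roll":0},{"tx":-0.08,"ty":-1,"tz":0,"roll":0},{"tx":-0.08,"ty":-1,"tz":0,"roll":0},{"tx":-0.08,"ty":-1,"tz":0,"roll":0},{"tx":-0.08,"ty":-1,"tz":0,"roll":0},{"tx":-0.08,"ty":-1,"tz":0,"roll":0},{"tx":-0.08,"ty":-1,"tz":0,"roll":0}]' | head -2
python3 -m pendant '[{"tx":-0.08,"ty":-1,"tz":0,"roll":0},{"tx":-0.08,"ty":-1,"tz":0,"roll":0},{"tx":-0.08,"ty":-1,"tz":0,"roll":0},{"tx":-0.08,"ty":-1,"tz":0,"roll":0},{"tx":-0.08,"ty":-1,"tz":0,"roll":0},{"tx":-0.08,"ty":-0.5,"tz":0,"roll":0},{"tx":0,"ty":0,"tz":0,"roll":0},{"tx":0,"ty":0,"tz":0,"roll":0}]' | head -2
python3 - <<'E'
from h import *
to(.497,-.3255,.32,77.5)
c=ctrl.camera("wrist")
cv2.imwrite("pics/w15.png",c["image"][:,:,::-1])
E
```

```text
clock: 27.6
position: [0.5105, -0.2157, 0.3222]
clock: 28.4
position: [0.4968, -0.3235, 0.3227]
clock 28.4 pos [ 0.4968 -0.3235  0.3227] tooly 77.52 tilt [-8.0e-04  1.8e-03 -1.0e+00] gap 0.0744 F [ 0.6  0.2 -0.1] M [ 0.02 -0.04 -0.04]
units tx ty tz [-0.03 -0.09  0.14] roll units 0.01
```

View pics/w15.png

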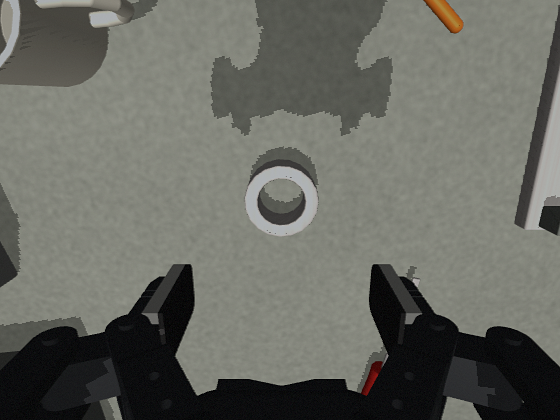

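```bash
cat >> h.py <<'E'
def collar(c,u,v,z,th=185,R=.029):
    im=c["image"];m=(im.min(2)>th).astype(np.uint8)
    cs,hi=cv2.findContours(m,cv2.RETR_CCOMP,cv2.CHAIN_APPROX_NONE)
    out=None
    for i,k in enumerate(cs):
        if cv2.contourArea(k)>300 and abs(cv2.boundingRect(k)[0]+cv2.boundingRect(k)[2]/2-u)<40 and abs(cv2.boundingRect(k)[1]+cv2.boundingRect(k)[3]/2-v)<40:
            W=np.array([ray(c,*p,z)[:2] for p in k.reshape(-1,2)])
            r=R if hi[0][i][3]<0 else .0185
            q,e=fitc(W,r);print("collar","out" if r==R else "in",q.round(4),e.round(4),cv2.minEnclosingCircle(W.astype(np.float32)),cv2.boundingRect(k))
            if r==R: out=q
    return out
E
python3 - <<'E'
from h import *
c=ctrl.camera("wrist");s=ctrl.read_state()
for th in (170,190): q=collar(c,282,202,.03,th)
to(*q,.172,77.5)
for p in ((415,272),(380,365),(378,385)): print(intool(ray(c,*p,.01),s))
E
```

```text
collar out [ 0.4993 -0.3254] 0.0021 ((0.49936777353286743, -0.3244529664516449), 0.028017889708280563) (245, 166, 71, 70)
collar in [ 0.4993 -0.3244] 0.0012 ((0.4996466338634491, -0.324434369802475), 0.020369119942188263) (254, 177, 53, 49)Traceback (most recent call last):
  File "<stdin>", line 4, in <module>
TypeError: Value after * must be an iterable, not NoneType
```

```bash
python3 - <<'E'
from h import *
c=ctrl.camera("wrist");s=ctrl.read_state()
for th in (150,170): q=collar(c,282,202,.03,th)
to(.4993,-.3246,.172,77.5)
for p in ((415,272),(380,365),(378,385)): print(intool(ray(c,*p,.01),s))
E
```

```text
collar out [ 0.4999 -0.3242] 0.0013 ((0.4995569884777069, -0.32425588369369507), 0.028298674151301384) (244, 166, 73, 70)
collar in [ 0.4995 -0.3242] 0.0009 ((0.4995994567871094, -0.324247807264328), 0.01981833577156067) (255, 177, 51, 49)
collar out [ 0.4992 -0.3257] 0.0021 ((0.4992029070854187, -0.324484258890152), 0.027806732803583145) (245, 166, 71, 69)
collar in [ 0.4994 -0.3244] 0.0012 ((0.49946779012680054, -0.32441049814224243), 0.020327912643551826) (254, 177, 53, 49)
clock 28.55 pos [ 0.4971 -0.3231  0.3232] tooly 77.6 tilt [-0.      0.0011 -1.    ] gap 0.0749 F [-0.6  0.2  0.6] M [-0.01  0.04 -0.02]
units tx ty tz [-0.13 -0.06  7.56] roll units 0.03
[-7.40360814e-02  1.19000852e-01  1.04607183e-04]
[-1.74646197e-01  9.63003833e-02  5.26589800e-05]
[-1.98829315e-01  9.63308457e-02  4.59475560e-05]
```

```bash
python3 -m pendant '[{"tx":-0.14,"ty":-0.05,"tz":0.3,"roll":0},{"tx":0,"ty":0,"tz":1,"roll":0},{"tx":0,"ty":0,"tz":1,"roll":0},{"tx":0,"ty":0,"tz":1,"roll":0},{"tx":0,"ty":0,"tz":1,"roll":0},{"tx":0,"ty":0,"tz":1,"roll":0},{"tx":0,"ty":0,"tz":0.8,"roll":0},{"tx":0,"ty":0,"tz":0,"roll":0}]' | head -2
python3 - <<'E'
from h import *
to(.4996,-.3243,.178,77.5)
c=ctrl.camera("wrist")
cv2.imwrite("pics/w16.png",c["image"][:,:,::-1])
E
```

```text
clock: 29.35
position: [0.4985, -0.3251, 0.1988]
clock 29.35 pos [ 0.4985 -0.3251  0.1988] tooly 77.52 tilt [-0.0045  0.0029 -1.    ] gap 0.0748 F [-0.  -0.3  0.2] M [ 0.02  0.04 -0.01]
units tx ty tz [-0.05  0.05  1.04] roll units 0.01
```

View pics/w16.png

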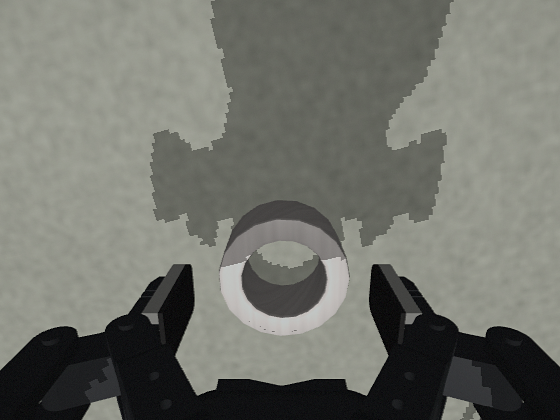

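```bash
python3 -m pendant '[{"tx":-0.03,"ty":0.03,"tz":0.4,"roll":0},{"tx":0,"ty":0,"tz":0.45,"roll":0},{"tx":0,"ty":0,"tz":0.1,"roll":0},{"tx":0,"ty":0,"tz":0,"roll":0},{"tx":0,"ty":0,"tz":0,"roll":0}]' | sed -n '2p;4p'
python3 -m pendant '[{"tx":0,"ty":0,"tz":0,"roll":0},{"tx":0,"ty":0,"tz":0,"roll":0},{"tx":0,"ty":0,"tz":0,"roll":0},{"tx":0,"ty":0,"tz":0,"roll":0}]' -1 80
python3 - <<'E'
from h import *
to(.4996,-.3243,.178,77.5)
c=ctrl.camera("wrist")
cv2.imwrite("pics/w17.png",c["image"][:,:,::-1])
E
```

```text
position: [0.4999, -0.3258, 0.1826]
wrist_force: [0.3, 0.7, -0.0]
clock: 30.3
position: [0.5002, -0.3258, 0.1833]
orientation: [[-0.976, 0.217, 0.002], [0.217, 0.976, -0.001], [-0.002, -0.0, -1.0]]
wrist_force: [-0.4, 0.3, 6.2]
finger_gap: 0.0548
clock 30.3 pos [ 0.5002 -0.3258  0.1833] tooly 77.48 tilt [ 1.6e-03 -8.0e-04 -1.0e+00] gap 0.0548 F [-0.4  0.3  6.2] M [0.25 0.1  0.07]
units tx ty tz [0.05 0.07 0.27] roll units -0.01
```

View pics/w17.png

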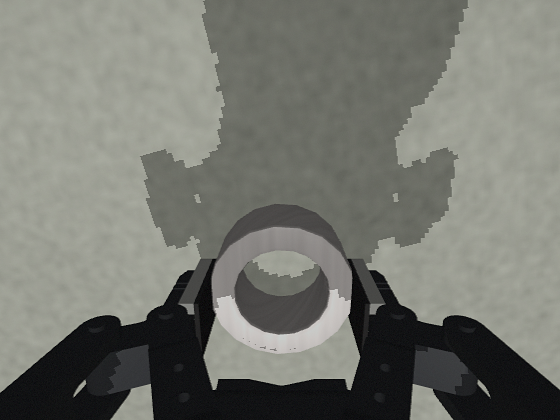

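```bash
python3 -m pendant '[{"tx":0,"ty":0,"tz":0,"roll":0},{"tx":0,"ty":0,"tz":0,"roll":0},{"tx":0.05,"ty":0,"tz":0.2,"roll":0},{"tx":0,"ty":0,"tz":0.2,"roll":0},{"tx":0,"ty":0,"tz":0,"roll":0},{"tx":0,"ty":0,"tz":0,"roll":0}]' 0.7 | sed -n '2p;4p;5p'
python3 -m pendant '[{"tx":0,"ty":0,"tz":0,"roll":0},{"tx":0,"ty":0,"tz":0,"roll":0},{"tx":0,"ty":0,"tz":0,"roll":0},{"tx":0,"ty":0,"tz":0,"roll":0}]' -1 80
python3 - <<'E'
from h import *
to(.4996,-.3243,.178,77.5)
c=ctrl.camera("wrist");s=ctrl.read_state()
cv2.imwrite("pics/w18.png",c["image"][:,:,::-1])
E
```

```text
position: [0.4987, -0.3254, 0.1739]
wrist_force: [-0.7, 0.3, 0.4]
finger_gap: 0.0728
clock: 31.35
position: [0.4991, -0.3256, 0.1748]
orientation: [[-0.976, 0.217, 0.001], [0.217, 0.976, -0.001], [-0.001, -0.0, -1.0]]
wrist_force: [-0.5, 0.2, 3.9]
finger_gap: 0.0553
clock 31.35 pos [ 0.4991 -0.3256  0.1748] tooly 77.47 tilt [ 1.e-03 -6.e-04 -1.e+00] gap 0.0553 F [-0.5  0.2  3.9] M [0.12 0.04 0.02]
units tx ty tz [-0.01  0.07 -0.16] roll units -0.01
```

View pics/w18.png

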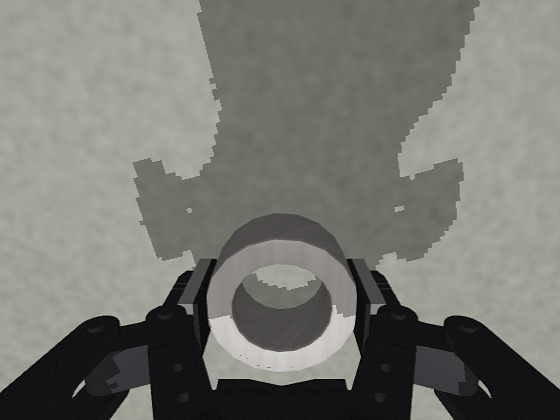

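```bash
cat >> h.py <<'E'
def cbore(c,z,x0=228,x1=334,y0=285,y1=365,th=125):
    g=cv2.cvtColor(c["image"],cv2.COLOR_RGB2GRAY)
    P=[]
    for x in range(x0,x1):
        r=np.where(g[y0:y1,x]<th)[0]
        if len(r)>3: P.append((x,y0+r.max()+.5))
    P=np.array(P);W=np.array([ray(c,*p,z)[:2] for p in P])
    q,e=fitc(W,.0185)
    for _ in range(3):
        d=abs(np.hypot(*(W-q).T)-.0185);q,e=fitc(W[d<.0015],.0185)
    print("cbore",q.round(4),e.round(5),len(W),P[0],P[-1],P[:,1].max());return q
E
python3 - <<'E'
from h import *
c=ctrl.camera("wrist");s=ctrl.read_state()
for th in (115,125,135):
    q=cbore(c,.03,th=th);print(intool(q,s).round(4))
for p in ((207,300),(357,300),(281,238),(281,372)): print(ray(c,*p,.03).round(4), intool(ray(c,*p,.03),s).round(4))
to(0,0)
E
```

```text
cbore [ 0.5   -0.326] 0.00015 100 [232.  317.5] [331.  311.5] 351.5
[-0.0009 -0.0001  0.    ]
cbore [ 0.5   -0.326] 0.00015 101 [231.  308.5] [331.  313.5] 355.5
[-0.001  -0.0001  0.    ]
cbore [ 0.5001 -0.326 ] 0.0002 103 [230.  317.5] [332.  309.5] 355.5
[-0.001  -0.0001  0.    ]
[ 0.4899 -0.3519  0.03  ] [ 0.0033 -0.0276  0.    ]
[ 0.5018 -0.2978  0.03  ] [ 0.0034  0.0278 -0.    ]
[ 0.4717 -0.3198  0.03  ] [ 0.028  -0.0003 -0.    ]
[ 0.5277 -0.3323  0.03  ] [-0.0294 -0.0003  0.    ]
clock 31.45 pos [ 0.4991 -0.3256  0.1748] tooly 77.47 tilt [ 1.e-03 -6.e-04 -1.e+00] gap 0.0551 F [0.4 0.2 4.4] M [ 0.11  0.08 -0.01]
units tx ty tz [27.89 10.48 -0.04] roll units None
```

```bash
python3 -m pendant '[{"tx":0,"ty":0,"tz":-0.5,"roll":0},{"tx":0,"ty":0,"tz":-0.85,"roll":0},{"tx":0,"ty":0,"tz":-1,"roll":0},{"tx":0,"ty":0,"tz":-1,"roll":0},{"tx":0,"ty":0,"tz":-1,"roll":0},{"tx":0,"ty":0,"tz":-1,"roll":0},{"tx":0,"ty":0,"tz":-1,"roll":0},{"tx":0,"ty":0,"tz":-0.4,"roll":0}]'|head -2
python3 -m pendant '[{"tx":0,"ty":0,"tz":0,"roll":0},{"tx":0,"ty":0,"tz":0,"roll":0}]'
python3 - <<'E'
from h import *
to(.4628,-.0413,.31,77.5)
E
```

```text
clock: 32.25
position: [0.4989, -0.3255, 0.3111]
clock: 32.45
position: [0.4983, -0.3252, 0.3084]
orientation: [[-0.976, 0.217, -0.002], [0.217, 0.976, 0.001], [0.002, 0.001, -1.0]]
wrist_force: [-0.8, 0.2, -1.9]
finger_gap: 0.0551
clock 32.45 pos [ 0.4983 -0.3252  0.3084] tooly 77.47 tilt [-0.002  0.001 -1.   ] gap 0.0551 F [-0.8  0.2 -1.9] M [-0.03  0.03 -0.01]
units tx ty tz [ 4.81 13.47 -0.06] roll units -0.01
```

```bash
python3 -m pendant '[{"tx":0.35,"ty":1,"tz":0,"roll":0},{"tx":0.35,"ty":1,"tz":0,"roll":0},{"tx":0.35,"ty":1,"tz":0,"roll":0},{"tx":0.35,"ty":1,"tz":0,"roll":0},{"tx":0.35,"ty":1,"tz":0,"roll":0},{"tx":0.35,"ty":1,"tz":0,"roll":0},{"tx":0.35,"ty":1,"tz":0,"roll":0},{"tx":0.35,"ty":1,"tz":0,"roll":0}]'|head -2
python3 -m pendant '[{"tx":0.35,"ty":1,"tz":0,"roll":0},{"tx":0.35,"ty":1,"tz":0,"roll":0},{"tx":0.35,"ty":1,"tz":0,"roll":0},{"tx":0.4,"ty":1,"tz":0,"roll":0},{"tx":0.4,"ty":1,"tz":0,"roll":0},{"tx":0.1,"ty":0.45,"tz":0,"roll":0},{"tx":0,"ty":0,"tz":0,"roll":0},{"tx":0,"ty":0,"tz":0,"roll":0}]'|head -2
python3 - <<'E'
from h import *
to(.4628,-.0413,.31,77.5)
c=ctrl.camera("wrist");s=ctrl.read_state()
cv2.imwrite("pics/w19.png",c["image"][:,:,::-1])
E
```

```text
clock: 33.25
position: [0.4782, -0.1562, 0.308]
clock: 34.05
position: [0.4646, -0.0431, 0.3089]
clock 34.05 pos [ 0.4646 -0.0431  0.3089] tooly 77.42 tilt [-6.e-04 -9.e-04 -1.e+00] gap 0.0549 F [-0.1 -0.1 -2.1] M [-0.02 -0.01 -0.03]
units tx ty tz [ 0.11  0.07 -0.05] roll units -0.02
```

View pics/w19.png

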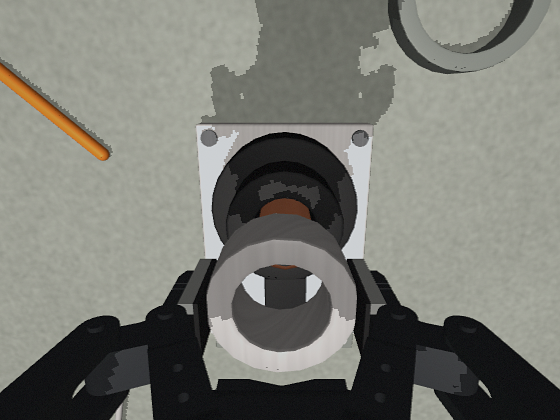

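```bash
python3 -m pendant '[{"tx":0.1,"ty":0.06,"tz":0.2,"roll":-0.02},{"tx":0,"ty":0,"tz":0.2,"roll":0},{"tx":0,"ty":0,"tz":0,"roll":0},{"tx":0,"ty":0,"tz":0,"roll":0},{"tx":0,"ty":0,"tz":0,"roll":0}]'|head -2
python3 - <<'E'
from h import *
to(.4628,-.0413,.31,77.5)
c=ctrl.camera("wrist");s=ctrl.read_state()
cv2.imwrite("pics/w20.png",c["image"][:,:,::-1])
im=c["image"].astype(int)
for v in range(194,216,4):
    r=np.where((im[v,:,0]-im[v,:,2]>30)&(np.arange(560)>230)&(np.arange(560)<340))[0]
    print(v,(r.min(),r.max(),(r.min()+r.max())/2) if len(r) else None)
for z in (.084,.09,.095,.1): print(z,proj(c,[.4637,-.0415,z]))
q=cbore(c,s["position"][2]-.1748+.03);print(intool(q,s).round(4))
E
```

```text
clock: 34.6
position: [0.4628, -0.0408, 0.3013]
clock 34.6 pos [ 0.4628 -0.0408  0.3013] tooly 77.53 tilt [ 1.e-04 -1.e-04 -1.e+00] gap 0.055 F [ 0.1 -0.5 -2.3] M [-0.03 -0.03  0.01]
units tx ty tz [-0.   -0.02 -0.43] roll units 0.01
194 None
198 None
202 None
206 (np.int64(276), np.int64(286), np.float64(281.0))
210 (np.int64(263), np.int64(298), np.float64(280.5))
214 (np.int64(258), np.int64(303), np.float64(280.5))
0.084 [280.79588552 236.40822209]
0.09 [280.76697774 240.54723351]
0.095 [280.74156309 244.18609773]
0.1 [280.71484525 248.01155354]
cbore [ 0.4636 -0.0411] 0.00016 101 [231.  310.5] [331.  312.5] 351.5
[-0.0008 -0.0001  0.    ]
```

```bash
python3 - <<'E'
from h import *
c=ctrl.camera("wrist");print(proj(c,[.4637-.0156,-.0415+.0035,.084]))
E
python3 -m pendant '[{"tx":0,"ty":-0.02,"tz":0.3,"roll":0},{"tx":0,"ty":0,"tz":0.2,"roll":0},{"tx":0,"ty":0,"tz":0.2,"roll":0},{"tx":0,"ty":0,"tz":0.2,"roll":0},{"tx":0,"ty":0,"tz":0,"roll":0},{"tx":0,"ty":0,"tz":0,"roll":0}]'|sed -n '2p;4p'
```

```text
[280.78998524 209.59719713]
position: [0.4627, -0.041, 0.2832]
wrist_force: [0.0, -0.4, -1.3]
```

```bash
python3 - <<'E'
from h import *
c=ctrl.camera("wrist");cv2.imwrite("pics/w21.png",c["image"][:,:,::-1])
im=c["image"].astype(int)
for v in range(196,216,2):
    r=np.where((im[v,:,0]-im[v,:,2]>30)&(np.arange(560)>230)&(np.arange(560)<340))[0]
    print(v,(r.min(),r.max()) if len(r) else None)
print(proj(c,[.4637-.0156,-.0415+.0035,.084]))
E
```

```text
196 None
198 None
200 None
202 None
204 None
206 None
208 None
210 None
212 None
214 None
[281.35541552 221.11810213]
```

View pics/w21.png

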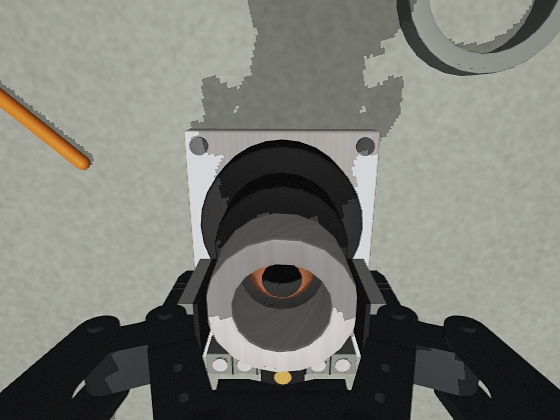

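```bash
python3 - <<'E'
from h import *
c=ctrl.camera("wrist");s=ctrl.read_state()
for x,y in ((.4637,-.0415),(.4618,-.0415)):
  print([proj(c,[x+d*.976,y-d*.217,.114]).round(1) for d in (-.009,0,.009)])
cv2.imwrite("pics/w22.png",cv2.resize(c["image"][230:380,200:365,::-1],None,fx=4,fy=4,interpolation=cv2.INTER_CUBIC))
to(0,0)
q=cbore(c,s["position"][2]-.1748+.03);print(intool(q,s).round(4))
E
```

```text
[array([281.1, 259.6]), array([281.1, 278.2]), array([281. , 296.2])]
[array([280.2, 255.6]), array([280.2, 274.4]), array([280.1, 292.5])]
clock 35.4 pos [ 0.4627 -0.041   0.2834] tooly 77.55 tilt [ 3.e-04 -1.e-04 -1.e+00] gap 0.0555 F [-0.2  0.2 -2.2] M [-0.02 -0.06 -0.  ]
units tx ty tz [ 2.304e+01 -2.980e+00 -1.000e-02] roll units None
cbore [ 0.4634 -0.0413] 0.00014 101 [231.  364.5] [331.  362.5] 364.5
[-0.0007 -0.0001  0.    ]
```

View pics/w22.png

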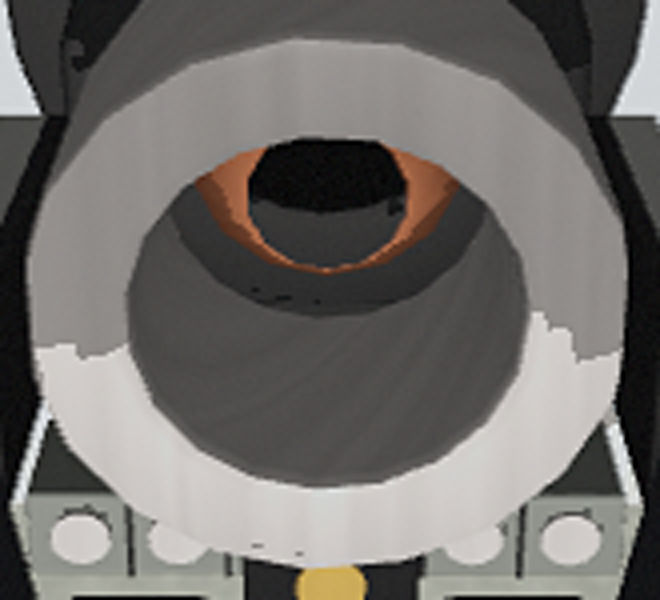

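```bash
python3 -m pendant '[{"tx":0,"ty":-0.01,"tz":0.2,"roll":0},{"tx":0,"ty":0,"tz":0.2,"roll":0},{"tx":0,"ty":0,"tz":0.2,"roll":0},{"tx":0,"ty":0,"tz":0,"roll":0}]'|sed -n '2p;4p'
python3 -m pendant '[{"tx":0,"ty":0,"tz":0.2,"roll":0},{"tx":0,"ty":0,"tz":0.15,"roll":0},{"tx":0,"ty":0,"tz":0.1,"roll":0},{"tx":0,"ty":0,"tz":0,"roll":0},{"tx":0,"ty":0,"tz":0,"roll":0}]'|sed -n '2p;4p'
```

```text
position: [0.4624, -0.0412, 0.2706]
wrist_force: [-0.5, 0.0, -1.9]
position: [0.4627, -0.0412, 0.2623]
wrist_force: [0.6, 0.0, -2.1]
```

```bash
python3 -m pendant '[{"tx":0,"ty":0,"tz":0.08,"roll":0},{"tx":0,"ty":0,"tz":0.05,"roll":0},{"tx":0,"ty":0,"tz":0,"roll":0},{"tx":0,"ty":0,"tz":0,"roll":0}]'|sed -n '2p;4p'
python3 -m pendant '[{"tx":0,"ty":0,"tz":0.05,"roll":0},{"tx":0,"ty":0,"tz":0,"roll":0},{"tx":0,"ty":0,"tz":0,"roll":0}]'|sed -n '2p;4p'
```

```text
position: [0.4626, -0.0413, 0.2597]
wrist_force: [-0.3, -0.0, -2.4]
position: [0.4627, -0.0412, 0.2588]
wrist_force: [-0.0, -0.1, -1.0]
```

```bash
python3 -m pendant '[{"tx":0,"ty":0,"tz":0.05,"roll":0},{"tx":0,"ty":0,"tz":0,"roll":0},{"tx":0,"ty":0,"tz":0,"roll":0}]'|sed -n '2p;4p'
```

```text
position: [0.4626, -0.0412, 0.2588]
wrist_force: [-2.6, 0.4, 7.7]
```

```bash
python3 -m pendant '[{"tx":0,"ty":0,"tz":-0.03,"roll":0},{"tx":0,"ty":0,"tz":0,"roll":0},{"tx":0,"ty":0,"tz":0,"roll":0},{"tx":0,"ty":0,"tz":0,"roll":0}]' 0.75|tail -2
python3 -m pendant '[{"tx":0,"ty":0,"tz":-0.5,"roll":0},{"tx":0,"ty":0,"tz":-1,"roll":0},{"tx":0,"ty":0,"tz":-1,"roll":0},{"tx":0,"ty":0,"tz":-1,"roll":0},{"tx":-1,"ty":0,"tz":-1,"roll":0},{"tx":-1,"ty":0,"tz":0,"roll":0},{"tx":-1,"ty":0,"tz":0,"roll":0},{"tx":-0.5,"ty":0,"tz":0,"roll":0}]'|sed -n '2p;4p'
python3 -m pendant '[{"tx":0,"ty":0,"tz":0,"roll":0},{"tx":0,"ty":0,"tz":0,"roll":0},{"tx":0,"ty":0,"tz":0,"roll":0}]'|sed -n '1,2p;4p'
python3 - <<'E'
from h import *
for n in ("wrist","scene","top"):
    c=ctrl.camera(n);cv2.imwrite(f"pics/f_{n}.png",c["image"][:,:,::-1])
    if n=="scene": cv2.imwrite("pics/f_sc.png",cv2.resize(c["image"][160:260,210:330,::-1],None,fx=5,fy=5,interpolation=cv2.INTER_CUBIC))
    if n=="wrist":
        w=c
        br=cv2.cvtColor(c["image"],cv2.COLOR_RGB2HSV);m=((br[:,:,0]>12)&(br[:,:,0]<32)&(br[:,:,1]>110)&(br[:,:,2]>90)).astype(np.uint8)
        nn,l,s,ce=cv2.connectedComponentsWithStats(m);S=[ce[i] for i in range(1,nn) if s[i,4]>15];print(S)
        for p in S: P=ray(c,*p,.084);d=P[:2]-[.4637,-.0415];print(np.hypot(*d),np.degrees(np.arctan2(d[1],d[0])))
E
```

```text
wrist_force: [0.4, -0.4, -0.1]
finger_gap: 0.0747
position: [0.5322, -0.0567, 0.3491]
wrist_force: [0.2, -0.6, 0.5]
clock: 38.8
position: [0.53, -0.0561, 0.3482]
wrist_force: [0.2, -0.8, 0.2]
[array([74.17636986, 34.01113014]), array([282.12426036, 205.58579882]), array([282.4 , 227.25])]
0.13226670128944246 -121.53601307752724
0.06467411231213689 -12.163939640336633
0.0806633867897235 -12.063716159055465
```

View pics/f_wrist.png

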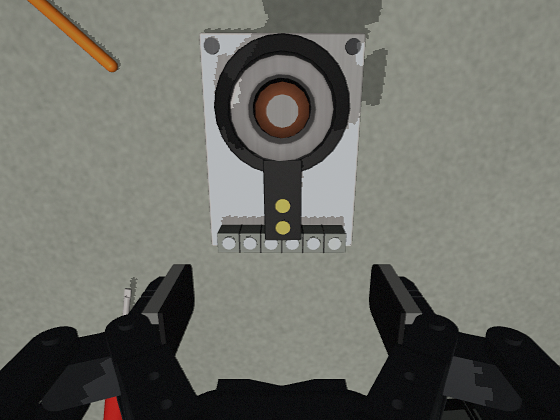

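View pics/f_sc.png

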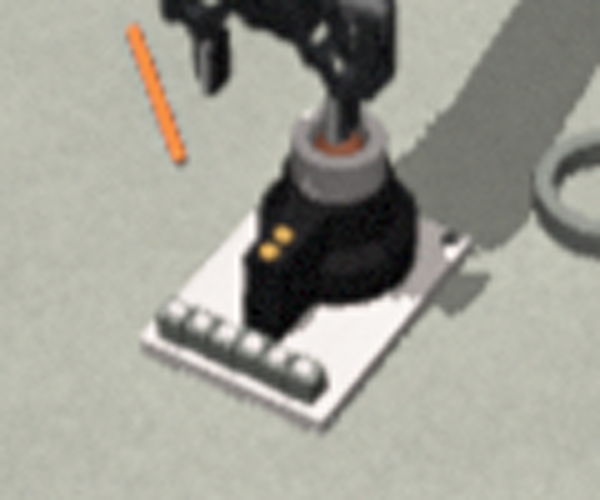

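View pics/f_top.png

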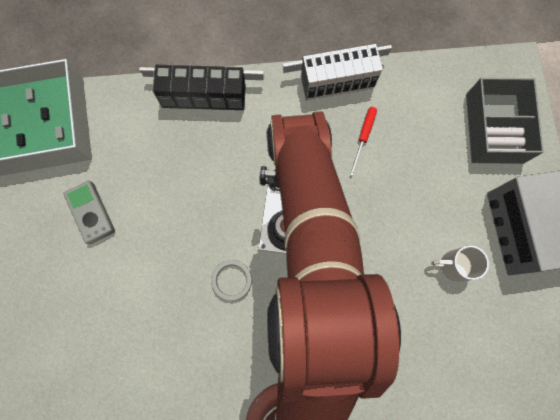

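```bash
python3 -c "
from rig import ctrl
print(ctrl.finish_job(), ctrl.read_state()['clock'])"
```

```text
the job is handed in; nothing more can be done
the job is handed in; nothing more can be done
```

The test stand is made up and handed in, about 39 s in by the robot's clock. The large core went down the post first, then the small core, then the collar. I lowered each one until it made firm contact (8–12 N), released it and backed off.

**Seating:** each part stopped at its expected height to within about 1 mm (undersides at 16, 50 and 84 mm). The final wrist and scene pictures show a flat, centred stack with no visible gap.

**Terminal blocks:** the small core's screw line points at -12.1°, against about -12.5° for the strip. The large core was placed at about -12.6° by the tool reading, and its block looked square to the strip after release; the small core hides it in the last pictures.

**Bystanders:** the pen, tape roll, multimeter, mug and screwdriver look unmoved.

**Disagreements and fixes:**
- The top and wrist cameras disagreed by about 2 mm on the post position. I used the wrist value, and the view through each bore supported it; one check on the post's back edge, with the collar held above it, was about 2 mm off.
- The first grip on the collar was too high, so I took it again lower before lifting.
- My first move command was refused for its format, and nothing moved.

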